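Pick a split retaining ring off a label-roll spindle

ROBOT

A 6-joint arm with a two-finger parallel gripper is mounted at the origin on a cart in front of the work surface, level with it; the furniture and walls round the work are solid. World frame = base frame: x ahead of the robot, y to its left, z up, the work surface at z = 0. Lengths are in m, angles in rad, forces in N, time in s.
With the tool pointing down it reaches from about 0.25 to 0.725 m from the base axis. Payload 4 kg.
Tool frame: the origin (TCP) lies between the finger pads; the fingertips stand 8 mm ahead of it and the grasp point (between the pads) lies 11 mm behind it; z points along the fingers, y is the direction in which the jaws open and shut (so a half turn about z gives the same grasp; the last joint's range is limited). The gripper opens to 85 mm and grips with 20 to 120 N. Pads are 22 mm wide; open, the fingers measure 114 mm over their backs; the gripper's body (76 mm by 85 mm) begins 54 mm behind the grasp point. The pads swing forward as they close: fully open they stand 13 mm farther back than shut.
Start: joints at [-1.233, 0.241, 0.005, 1.335, 0, 1.571], TCP at [0.166, -0.472, 0.239] pointing down, gripper open.
Joint ranges: [-2.72, 2.72], [-1.05, 1.87], [-1.09, 1.28], [-1.99, 2.15], [-1.42, 1.44], [-3.14, 3.14]. Speed limits (rad/s): [2.79, 2.79, 3.14, 3.14, 3.14, 3.14].

INTERFACE

Orientations are given as a unit quaternion [x, y, z, w].
In Python, from workcell import * gives the robot as it stands.
- The arm moves only by the tool send_rows, never from a script. Its argument "increments" is a list that holds one entry, the list of rows, each a list of 6 numbers: the shift along the tool's x, y, z in units of 50 mm (1.0 is 50 mm), then the turn, a rotation vector about the tool's x, y, z in units of 10 degrees (1.0 is 10 degrees). In form: [[[x, y, z, ax, ay, az], ...]]. A call has 1 to 8 rows; each row shifts and turns the commanded pose from where the row before left it, along the tool's axes as they then stand; what a row does not reach is not made up. A row lasts 1/8 s, in which the tool goes at most 62.5 mm and 10.7 degrees, less where a joint would pass 70% of its speed; a pose out of reach is approached as far as the arm can. A call with a number of a shift or a turn outside -1 to 1 is refused whole. A call with a gripper value outside its range is refused whole. "grip" is the closure, from 0 (fully open) to 1 (shut), set as the call begins (left out, the last holds). The fingers move at their own pace and stop on an object; the grip force is fixed at half the most. Time passes only in rows, so rows that do not move let the fingers close. It gives the time, the measured TCP pose, the force and the opening at its end, in the units of the state.
- get_obs(): the state, without advancing time (a new reading comes with each control period).
- camera(name): name is "scene" or "top" or "wrist"; returns a dict with "color" (384x512x3 uint8, red, green, blue), "z_map" (384x512 float32, m along the optical axis (not along the pixel's ray), 0 where there is no reading), "intrinsics" (3x3 intrinsics, pixels), "dist" ([k1, k2, p1, p2, k3] as OpenCV has them; the pictures are not rectified), "pose" (4x4, takes a point from camera to world coordinates); the wrist camera has in their place "mount" (4x4, takes a point from camera to tool coordinates, whose origin is the TCP and whose axes are the flange's). Camera axes: x right, y down, z forward; pixel columns grow to the right and rows downward; lengths in m; the calibration is good to about 2 mm. A picture is of the moment at which its call begins: read the wrist's pose just before it.
- job_done(): hands the job in, once; it reports no verdict.
The state is a dict: "clock": time; "joint_pos": joint angles; "joint_vel": joint speeds; "tau": joint torques, N m; "eef_pos": TCP position; "tool_rot": TCP orientation; "ft_force": force on the tool from outside, world axes, zero at the start; "ft_torque": the same for the moment, N m; "grip_width": finger opening in m.
Only numpy, scipy, OpenCV 4.12 (cv2) and the standard library are available. Lean on these libraries where they do the work, as an engineer would, in place of code of your own. Each camera call takes 0.05 s, during which the arm holds its last target.

TASK

Take the orange hook pick from its wooden block and push its foot fully home under one ear of the steel split ring on the label-roll spindle, until the tip bears lightly but firmly on the collar for a moment; then gently lever the ring up with it until both ends are out of the groove, never forcing it and never touching the ring with the fingers before it is out. Stand the pick back in its block and put the loose ring flat in the blue tray, leaving the other things on the desk where they are.

Things in the scene. Friction and masses are not known exactly. Their poses are not given: they have to be found in the camera images.
- spool: fixed label-roll stand: grey base 92x92x10 mm, white paper roll of radius 40 mm up to z = 36 mm, black upright spindle in the middle. Origin: centre of the underside, z up; +x points away from the ring's split. Spindle: collar of radius 17 mm up to z = 44 mm, then the groove (radius 13 mm), and above that a thin nose of radius 10 mm up to z = 64 mm
- spool_groove (a point): on the spindle's axis at the groove's floor, 44 mm above the stand's underside. The groove is closed above by two 8 mm wide lugs with 45 degree faces, reaching out to radius 16.5 mm from 3 to 9 mm above this point, 112 degrees left and right of the stand's +x. The foot is home when its tip bears on the collar under an ear with some 4 to 8 N for half a second; over 12 N mars it: feel for it
- ring_center (a point): steel split ring round the groove: inner radius 14.6 mm, outer 19.5 mm, 3 mm thick, 30 g; point at its centre, half-way up, x from the split to the ring's back. Two half arcs sprung together by a joint at the back. Seated, its underside is 8 mm over the paper roll. Once out it lies tilted and loose round the nose, back on the collar; then its sides (39 mm apart) can be gripped and it lifts off
- ear_left (a point): middle of the ear (4.5x8 mm, 3 mm thick, black dot on top) at the left end of the ring, 19.8 mm from the spindle axis, 141 degrees left of the ring's +x; outer edge 22 mm from the axis. Seated height 45.5 mm; out of the groove means both ears over 5 mm higher. Unless the foot's tip is home against the collar the foot slips off or jams
- ear_right (a point): the same at the right end, 141 degrees right; either may be lifted. Force grows to some 10 to 20 N until that end snaps over its lug, the ear having risen 4 to 6 mm. Keep under it by moving 3 mm inwards while lifting; the other end slides out when the ear has risen about 20 mm. The loose ring then leans up (to 0.6 rad) towards the levered ear: grip it across that lean
- pick_grip (a point): hook pick, 50 g: square orange handle 14x14 mm, 70 mm long, standing upright; point on its axis, about the middle of the handle (34 mm under its top). Pick axes: z up along the handle, x towards the tip of the foot. Going down from this point, the handle ends 41 mm down, then a black collar of radius 11 mm (41 to 45 mm down), then a steel shank of radius 2.5 mm down to the foot
- stand_slot (a point): fixed dark wooden block 60x50x45 mm; point on its top, at the axis of the stored pick. Slot 32 mm long (from 11.5 mm behind to 20.5 mm in front of the point along the block's x) and 10 mm wide, 42 mm deep; the pick's shank and foot stand in it, foot towards the block's +x, collar resting on the top, pick_grip 45 mm above the point
- tray_in (a point): fixed open blue tray, 80x80 mm outside, walls 4 mm thick and 18 mm high; point at the centre of its inner floor
- tape_roll: small roll of tape, 49 mm across, 19 mm high, bystander; origin at the centre of its underside
- glue_stick: white glue stick with a red cap, 24 mm across, 88 mm high, standing, bystander; origin under its centre
- calculator: grey calculator 140x80x18 mm, bystander; origin under its centre
- pick: the same hook pick; its origin is on the axis at the underside of the collar. Its foot, a polished blade 5 mm wide and 3 mm thick, lies with its middle plane 35.5 mm below this point (80.5 mm below pick_grip) and points along the pick's +x. The blade is clamped with its tip 10 to 18 mm from the axis, differently each time and not measured; it also sticks out behind, up to 12 mm

How it is judged:
By the outcome, as a careful person would: the job done as asked, in the order asked, and still so for the second after the job is handed in, with the robot touching nothing.
It also fails if it takes over 72 s, if anything falls off the work surface, if the arm or the gripper's body presses on something with over 40 N, if the wrist force passes 120 N, or if a joint passes its speed limit or range.

## Working session

There is one attempt and no reset: what is moved stays moved. The work goes in short steps, Python scripts to look and compute and a tool call to move; the robot and the scene stay as the last step left them, time stands still between calls to the robot, and variables do not carry over. Pictures are saved under pics/ and viewed, and the job is handed in when it is done.

Besides the shell and the picture viewer there is one more tool, called after "Request:" in YAML: its name, and indented under it one key for each argument. send_rows: Moves the arm, as the interface text tells. Its arguments: {"type":"object","properties":{"increments":{"type":"array"},"grip":{"type":"number"}},"required":["increments"]}

```bash
ls; mkdir -p pics; python3 - <<'E'
from workcell import *
import cv2
print(get_obs())
for n in ["scene","top","wrist"]:
    c=camera(n); cv2.imwrite(f"pics/a_{n}.png",c["color"][:,:,::-1]); print(n,c["intrinsics"].tolist(),c["dist"],(c.get("pose") if "pose" in c else c["mount"]).round(4).tolist())
E
```

```text
pics
{'clock': 0.0, 'joint_pos': array([-1.23302792e+00,  2.41408339e-01,  3.68103025e-03,  1.33522421e+00,
       -7.40555757e-06,  1.57080522e+00]), 'joint_vel': array([-1.85061564e-03,  1.16897413e-03,  7.04439733e-04,  7.52532063e-04,
       -2.36750461e-05,  1.86024061e-04]), 'tau': array([ 7.17179264e-04, -3.72314322e+01,  2.52410281e+01,  1.69496000e-02,
        1.33082822e-04, -1.02773683e-05]), 'eef_pos': array([ 0.16547504, -0.47113939,  0.2383988 ]), 'tool_rot': array([ 9.85773101e-01,  1.68078053e-01, -1.84780028e-04, -1.06164261e-03]), 'ft_force': array([-0.55730547, -0.65103214,  0.14318526]), 'ft_torque': array([0.02676935, 0.02506177, 0.04163626]), 'grip_width': 0.08503074788662984}
scene [[351.0797127881596, 0.0, 252.64989520291147], [0.0, 351.0797127881596, 190.87650812868145], [0.0, 0.0, 1.0]] [-0.01179501  0.          0.          0.          0.        ] [[-0.8204, -0.3147, 0.4774, 0.1812], [-0.5718, 0.461, -0.6786, 0.4449], [-0.0065, -0.8297, -0.5582, 0.566], [0.0, 0.0, 0.0, 1.0]]
top [[386.41455132172496, 0.0, 252.41440978316416], [0.0, 386.41455132172496, 197.1308906036341], [0.0, 0.0, 1.0]] [-0.12199193  0.          0.          0.          0.        ] [[0.0464, -0.9746, 0.219, 0.4088], [-0.9989, -0.046, 0.0067, -0.133], [0.0035, -0.2191, -0.9757, 0.9117], [0.0, 0.0, 0.0, 1.0]]
wrist [[317.75241578911846, 0.0, 263.8357636189629], [0.0, 317.75241578911846, 194.04356616943764], [0.0, 0.0, 1.0]] [-0.03307793  0.          0.          0.          0.        ] [[0.0012, -0.9647, -0.2635, 0.0665], [1.0, 0.0009, 0.0012, -0.0], [-0.0009, -0.2635, 0.9647, -0.1344], [0.0, 0.0, 0.0, 1.0]]
```

View pics/a_scene.png

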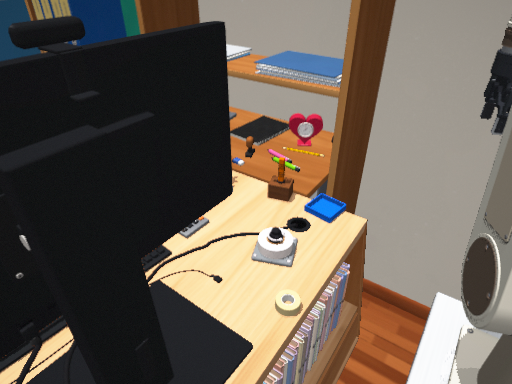

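View pics/a_top.png

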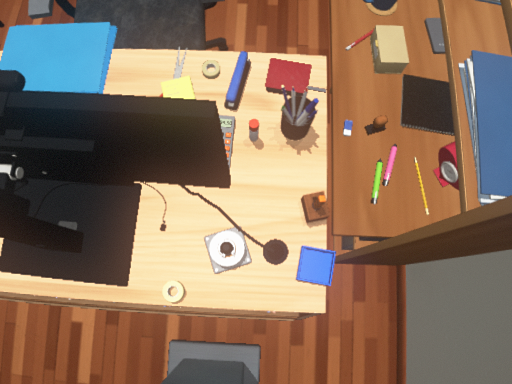

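View pics/a_wrist.png

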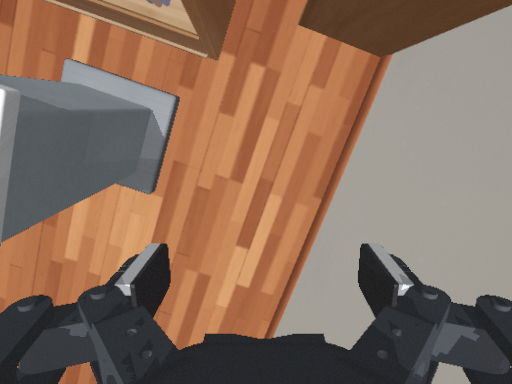

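```bash
cat > h.py <<'E'
from workcell import *
import numpy as np, cv2
from scipy.spatial.transform import Rotation as R
def snap(name):
    o=get_obs(); c=camera(name)
    if "pose" in c: P=c["pose"]
    else:
        T=np.eye(4);T[:3,:3]=R.from_quat(o["tool_rot"]).as_matrix();T[:3,3]=o["eef_pos"];P=T@c["mount"]
    return o,c,P
def cloud(c,P):
    K,d=c["intrinsics"],c["dist"];h,w=c["z_map"].shape
    uv=np.stack(np.meshgrid(np.arange(w),np.arange(h)),-1).reshape(-1,1,2).astype(np.float64)
    n=cv2.undistortPoints(uv,K,d).reshape(h,w,2);z=c["z_map"].astype(float)
    p=np.dstack([n[...,0]*z,n[...,1]*z,z]);return p@P[:3,:3].T+P[:3,3]
def proj(pts,c,P):
    q=(np.atleast_2d(pts)-P[:3,3])@P[:3,:3]
    return cv2.projectPoints(q.reshape(-1,1,3),np.zeros(3),np.zeros(3),c["intrinsics"],c["dist"])[0].reshape(-1,2)
def ray(uv,c,P,zw):
    n=cv2.undistortPoints(np.array(uv,float).reshape(-1,1,2),c["intrinsics"],c["dist"]).reshape(-1,2)
    d=np.c_[n,np.ones(len(n))]@P[:3,:3].T
    return P[:3,3]+d*((zw-P[2,3])/d[:,2])[:,None]
def crop(c,u0,v0,w,h,s,fn):
    im=c["color"][v0:v0+h,u0:u0+w,::-1];cv2.imwrite("pics/"+fn,cv2.resize(im,None,fx=s,fy=s,interpolation=cv2.INTER_CUBIC))
E
python3 - <<'E'
from h import *
o,c,P=snap("top"); crop(c,150,180,200,130,4,"b_top.png"); W=cloud(c,P); np.save("topW.npy",W)
for n,m in dict(tray=(250,246),block=(206,314),roll=(250,228),tape=(293,172),desk=(220,200),cable=(252,276)).items(): print(n,W[m].round(4))
hsv=cv2.cvtColor(c["color"],cv2.COLOR_RGB2HSV)
blue=(abs(hsv[...,0].astype(int)-112)<8)&(hsv[...,1]>200); blue[:,:280]=0;blue[:230]=0; blue[:,345:]=0
p=W[blue];
fl=p[p[:,2]<.012]; print("tray",len(p),np.percentile(p[:,2],[2,50,98]))
uv=np.argwhere(blue)[:,::-1]; t=ray(uv,c,P,0.004)
for nm,q in (("depth",p),("ray",t)):
  r=cv2.minAreaRect(q[:,:2].astype(np.float32)*1000);print(nm,r)
o,c,P=snap("scene"); crop(c,200,120,160,120,5,"b_scene.png")
E
```

```text
tray [ 0.4846 -0.1177  0.0098]
block [ 0.5882 -0.2685  0.0493]
roll [ 0.4782 -0.0793  0.0634]
tape [ 3.771e-01  4.890e-02 -2.000e-04]
desk [ 0.5519 -0.0037 -0.0028]
cable [ 0.4842 -0.1884 -0.0026]Traceback (most recent call last):
  File "<stdin>", line 7, in <module>
    return _quantile_unchecked(
        a, q, axis, out, overwrite_input, method, keepdims, weights)
    return _ureduce(a,
                    func=_quantile_ureduce_func,
    ...<5 lines>...
                    overwrite_input=overwrite_input,
                    method=method)
    r = func(a, **kwargs)
    result = _quantile(arr,
                       quantiles=q,
    ...<2 lines>...
                       out=out,
                       weights=wgt)
    slices_having_nans = np.isnan(arr[-1, ...])
                                  ~~~^^^^^^^^^
IndexError: index -1 is out of bounds for axis 0 with size 0
```

```bash
python3 - <<'E'
from h import *
o,c,P=snap("top"); crop(c,150,180,200,130,4,"b_top.png"); W=cloud(c,P)
hsv=cv2.cvtColor(c["color"],cv2.COLOR_RGB2HSV); print(hsv[265,316],W[265,316])
h0=int(hsv[265,316,0])
blue=(abs(hsv[...,0].astype(int)-h0)<10)&(hsv[...,1]>150); blue[:,:280]=0;blue[:230]=0; blue[:,345:]=0;blue[300:]=0
p=W[blue]
print("tray",len(p),np.percentile(p[:,2],[2,50,98]), cv2.minAreaRect(p[:,:2].astype(np.float32)*1000))
cl=W[150:320,140:350].reshape(-1,3)
for nm,lo,hi,x,y in (("base",.007,.013,(.4,.6),(-.15,0)),("rolltop",.033,.039,(.4,.6),(-.15,0)),("collar",.041,.05,(.4,.6),(-.15,0)),("nose",.058,.068,(.4,.6),(-.15,0)),("block",.042,.052,(.5,.65),(-.36,-.2)),("handle",.1,.14,(.5,.7),(-.36,-.2))):
    s=cl[(cl[:,2]>lo)&(cl[:,2]<hi)&(cl[:,0]>x[0])&(cl[:,0]<x[1])&(cl[:,1]>y[0])&(cl[:,1]<y[1])]
    if len(s)>4: print(nm,len(s),s.mean(0).round(4),s[:,2].max().round(4),cv2.minAreaRect(s[:,:2].astype(np.float32)*1000))
o,c,P=snap("scene"); crop(c,200,120,160,120,5,"b_scene.png")
E
```

```text
[110 149 250] [ 0.45731325 -0.28241798  0.00435041]
tray 422 [0.00037951 0.00411452 0.01900271] ((449.6435546875, -227.33135986328125), (75.54981231689453, 191.27816772460938), 1.871634840965271)
base 529 [ 0.4831 -0.0827  0.0101] 0.013 ((496.75128173828125, -86.16212463378906), (103.11256408691406, 122.74747467041016), 20.257022857666016)
rolltop 685 [ 0.4842 -0.0743  0.0359] 0.0389 ((485.0362548828125, -73.83680725097656), (75.64089965820312, 78.2031478881836), 47.40867614746094)
collar 120 [ 0.4844 -0.0737  0.0464] 0.0498 ((483.8973388671875, -73.42765045166016), (35.752803802490234, 36.02187728881836), 3.6073100566864014)
nose 54 [ 0.485  -0.0743  0.0631] 0.0674 ((485.2111511230469, -73.75047302246094), (17.36447525024414, 15.509979248046875), 48.71556091308594)
block 426 [ 0.5878 -0.2726  0.045 ] 0.0514 ((590.5653076171875, -274.5596008300781), (60.78177261352539, 50.457000732421875), 14.299409866333008)
handle 60 [ 0.5894 -0.2735  0.1152] 0.1217 ((590.5234375, -274.4456481933594), (13.484615325927734, 14.312911033630371), 9.464789390563965)
```

View pics/b_top.png

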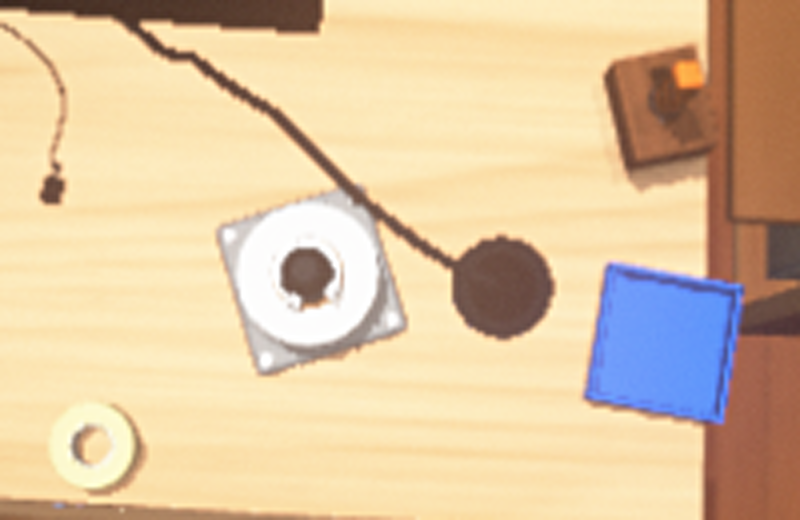

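View pics/b_scene.png

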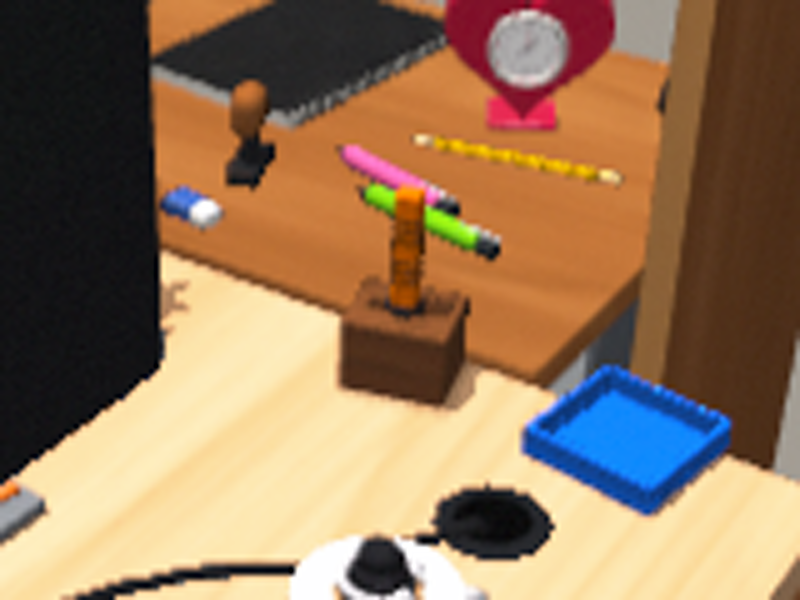

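```bash
python3 - <<'E'
from h import *
pts=[]
for n in("top","scene"):
    o,c,P=snap(n); W=cloud(c,P)[c["z_map"]>0]; pts.append(W)
p=np.vstack(pts)
# max height grid 
xs=np.arange(.3,.8,.03); ys=np.arange(.2,-.56,-.04)
print("x\\y   ",*[f"{y:5.2f}" for y in ys])
for x in xs[::-1]:
    row=[]
    for y in ys:
        s=p[(abs(p[:,0]-x)<.015)&(abs(p[:,1]-y)<.02)]
        row.append(f"{s[:,2].max():5.2f}" if len(s) else "  .  ")
    print(f"{x:.2f}",*row)
print(get_obs()["clock"])
E
```

```text
x\y     0.20  0.16  0.12  0.08  0.04 -0.00 -0.04 -0.08 -0.12 -0.16 -0.20 -0.24 -0.28 -0.32 -0.36 -0.40 -0.44 -0.48 -0.52
0.78   .     .     .     .     .     .    0.02  0.02  0.09  0.00  0.14  0.14  0.00  0.00  0.01  0.01  0.01  0.52  0.26
0.75   .     .     .     .     .     .    0.02  0.02  0.09  0.00  0.15  0.14  0.00  0.00  0.00  0.00  0.00  0.51  0.26
0.72   .     .    0.01  0.01  0.00  0.01  0.02  0.02  0.00  0.00  0.00  0.00  0.01  0.00  0.00  0.00  0.01  0.50  0.27
0.69   .    0.01  0.02  0.02  0.00  0.02  0.02  0.01  0.01  0.01  0.00  0.00  0.00  0.00 -0.00 -0.00  0.02  0.01  0.27
0.66  0.51  0.51  0.02  0.01  0.00  0.00  0.00  0.00  0.00  0.00  0.00  0.00  0.00  0.00  0.00  0.01  0.02  0.01  0.27
0.63  0.51  0.51  0.48  0.48  0.48  0.48  0.48  0.47  0.00  0.01  0.00  0.05  0.05  0.00 -0.00  0.01  0.01 -0.00  0.27
0.60  0.48  0.47  0.47  0.48  0.48  0.48  0.48  0.47  0.00  0.00  0.00  0.05  0.12  0.05 -0.00  0.01  0.01 -0.00  0.27
0.57  0.43  0.02  0.00  0.01  0.00  0.00  0.03  0.02  0.01  0.00  0.00  0.05  0.12  0.05  0.00 -0.00  0.00 -0.00  0.27
0.54  0.02  0.02  0.00  0.0
[... 347 characters left out ...]
 0.00  0.00  0.00  0.00  0.04  0.05  0.04  0.01  0.01  0.02  0.01  0.02   .     .     .   -0.74 -0.74
0.42  0.02  0.02  0.01  0.01  0.02  0.00  0.01  0.01  0.00  0.00  0.00  0.02  0.02  0.02   .     .   -0.74 -0.74 -0.74
0.39  0.02  0.01  0.00  0.02  0.02  0.01  0.00  0.00  0.00  0.00  0.00  0.00  0.00  0.00   .     .   -0.74 -0.74 -0.74
0.36  0.00  0.00  0.00  0.02  0.02  0.00  0.00  0.00  0.00  0.00  0.00  0.00  0.00  0.00   .     .   -0.74 -0.74 -0.74
0.33 -0.09 -0.09 -0.09 -0.09 -0.09 -0.09 -0.08 -0.08 -0.09 -0.08 -0.09 -0.29 -0.02 -0.03 -0.75 -0.75 -0.74 -0.74 -0.74
0.30 -0.32 -0.32 -0.32 -0.32 -0.32 -0.30 -0.30 -0.30 -0.30 -0.30 -0.30 -0.30 -0.28 -0.28 -0.75 -0.75 -0.74 -0.74 -0.74
0.4
```

```bash
cat >> h.py <<'E'
def az_rot(az,tilt=None):
    a=np.radians(az); x=[np.cos(a),np.sin(a),0]; z=[0,0,-1]; return R.from_matrix(np.array([x,np.cross(z,x),z]).T)
def plan(p1,r1,n,p0=None,r0=None,show=True):
    """rows from current (or given) pose to p1,r1 with equal world steps"""
    o=get_obs(); p0=o["eef_pos"] if p0 is None else np.array(p0); r0=R.from_quat(o["tool_rot"]) if r0 is None else r0
    rv=(r0.inv()*r1).as_rotvec()/n; rows=[]; r=r0; p=p0.copy()
    for i in range(n):
        d=r.inv().apply(np.array(p0+(np.array(p1)-p0)*(i+1)/n)-p)/.05
        row=np.r_[d,np.degrees(rv)/10].round(3)
        rows.append(row.tolist()); p=p+r.apply(row[:3]*.05); r=r*R.from_rotvec(np.radians(row[3:]*10))
    if show:
        print("from",p0.round(4),"clock",round(o["clock"],2)); print(rows); print("max",np.abs(rows).max(0))
    return rows
def st():
    o=get_obs(); m=R.from_quat(o["tool_rot"]).as_matrix()
    print("t",round(o["clock"],2),"p",o["eef_pos"].round(4),"az",np.degrees(np.arctan2(m[1,0],m[0,0])).round(2),"z",m[:,2].round(3),"f",o["ft_force"].round(2),"m",o["ft_torque"].round(3),"w",round(o["grip_width"],4))
E
python3 - <<'E'
from h import *
st()
r=plan([.40,-.27,.25],az_rot(60),8)
E
```

```text
t 0.4 p [ 0.1657 -0.4717  0.2391] az 19.36 z [-0.  0. -1.] f [-0.76 -0.71 -0.61] m [ 0.031  0.033 -0.014] w 0.0853
from [ 0.1657 -0.4717  0.2391] clock 0.4
[[0.72, -0.282, -0.027, -0.0, -0.0, -0.508], [0.742, -0.216, -0.027, -0.0, -0.0, -0.508], [0.758, -0.15, -0.027, -0.0, -0.0, -0.508], [0.768, -0.083, -0.027, -0.0, -0.0, -0.508], [0.773, -0.014, -0.027, -0.0, -0.0, -0.508], [0.771, 0.055, -0.027, -0.0, -0.0, -0.508], [0.763, 0.122, -0.027, -0.0, -0.0, -0.508], [0.75, 0.19, -0.027, -0.0, -0.0, -0.508]]
max [0.773 0.282 0.027 0.    0.    0.508]
```

Request:
send_rows:
  increments:
    - [[0.72, -0.28, -0.03, 0, 0, -0.5], [0.74, -0.22, -0.03, 0, 0, -0.5], [0.76, -0.15, -0.03, 0, 0, -0.5], [0.77, -0.08, -0.03, 0, 0, -0.5], [0.77, -0.01, -0.03, 0, 0, -0.5], [0.77, 0.05, -0.03, 0, 0, -0.5], [0.76, 0.12, -0.03, 0, 0, -0.5], [0.75, 0.19, -0.03, 0, 0, -0.5]]

```text
clock: 1.4
eef_pos: [0.4017, -0.2704, 0.2515]
tool_rot: [0.868, 0.496, 0.0, 0.0]
ft_force: [0.3, -1.3, -0.3]
grip_width: 0.0857
```

```bash
python3 - <<'E'
from h import *
st()
r=plan([.58,-.27,.24],az_rot(104),8)
E
```

```text
t 1.4 p [ 0.4017 -0.2704  0.2515] az 59.52 z [ 0. -0. -1.] f [ 0.27 -1.32 -0.3 ] m [ 0.042 -0.04  -0.023] w 0.0857
from [ 0.4017 -0.2704  0.2515] clock 1.4
[[0.227, 0.384, 0.029, 0.0, 0.0, -0.556], [0.189, 0.404, 0.029, 0.0, 0.0, -0.556], [0.149, 0.42, 0.028, 0.0, 0.0, -0.556], [0.107, 0.432, 0.029, 0.0, 0.0, -0.556], [0.065, 0.441, 0.029, 0.0, 0.0, -0.556], [0.022, 0.446, 0.029, 0.0, 0.0, -0.556], [-0.022, 0.445, 0.029, 0.0, 0.0, -0.556], [-0.064, 0.441, 0.028, 0.0, 0.0, -0.556]]
max [0.227 0.446 0.029 0.    0.    0.556]
```

Request:
send_rows:
  increments:
    - [[0.23, 0.38, 0.03, 0, 0, -0.56], [0.19, 0.4, 0.03, 0, 0, -0.56], [0.15, 0.42, 0.03, 0, 0, -0.56], [0.11, 0.43, 0.03, 0, 0, -0.56], [0.06, 0.44, 0.03, 0, 0, -0.56], [0.02, 0.45, 0.03, 0, 0, -0.56], [-0.02, 0.44, 0.03, 0, 0, -0.55], [-0.06, 0.44, 0.03, 0, 0, -0.55]]

```text
clock: 2.4
eef_pos: [0.5792, -0.2705, 0.2391]
tool_rot: [0.615, 0.789, -0.0, -0.0]
ft_force: [0.1, -0.2, 0.6]
grip_width: 0.0855
```

```bash
python3 - <<'E'
from h import *
st()
o,c,P=snap("wrist"); crop(c,0,0,512,384,1.5,"c_w.png")
W=cloud(c,P); np.savez("c.npz",W=W,P=P)
print(proj([[.5905,-.2745,.124],[.5905,-.2745,.045]],c,P))
E
```

```text
t 2.4 p [ 0.5792 -0.2705  0.2391] az 104.13 z [-0.  0. -1.] f [ 0.12 -0.2   0.57] m [-0.014 -0.019  0.005] w 0.0855
[[276.04830826 199.83743757]
 [273.20085303 178.72188452]]
```

View pics/c_w.png

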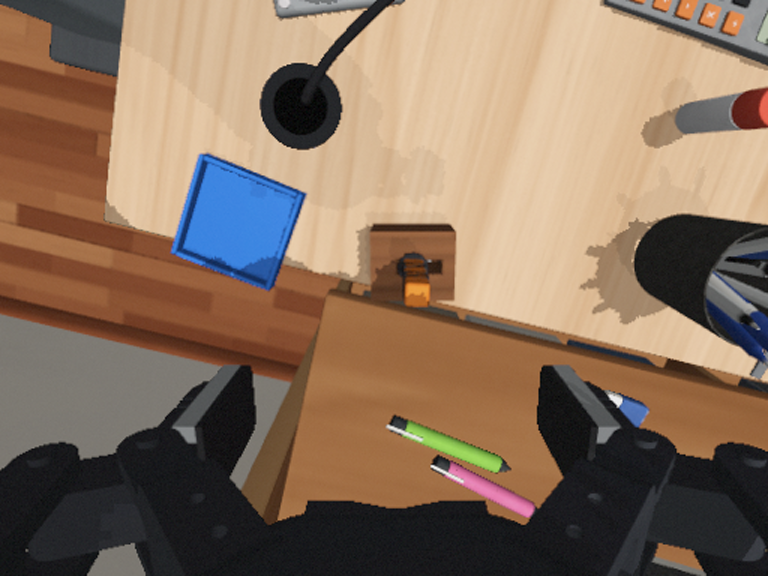

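```bash
python3 - <<'E'
from h import *
o,c,P=snap("wrist");W=cloud(c,P);p=W[c["z_map"]>0]
near=(abs(p[:,0]-.59)<.05)&(abs(p[:,1]+.2745)<.05)
for nm,lo,hi in(("block",.040,.050),("htop",.118,.130),("mid",.08,.11)):
    s=p[near&(p[:,2]>lo)&(p[:,2]<hi)]; r=cv2.minAreaRect(s[:,:2].astype(np.float32)*1000); print(nm,len(s),s.mean(0).round(4),np.median(s[:,2]).round(4),r)
im=c["color"];crop(c,235,140,80,70,8,"c2.png")
E
```

```text
block 2111 [ 0.5899 -0.2703  0.045 ] 0.045 ((591.7999877929688, -273.1435241699219), (60.121788024902344, 49.650272369384766), 14.285635948181152)
htop 209 [ 0.5916 -0.2732  0.119 ] 0.1189 ((591.2896118164062, -273.0228271484375), (13.344633102416992, 13.109479904174805), 14.09594440460205)
mid 132 [ 0.5895 -0.2675  0.0965] 0.0978 ((591.4833984375, -273.32574462890625), (14.2987642288208, 14.78703784942627), 10.644257545471191)
```

View pics/c2.png

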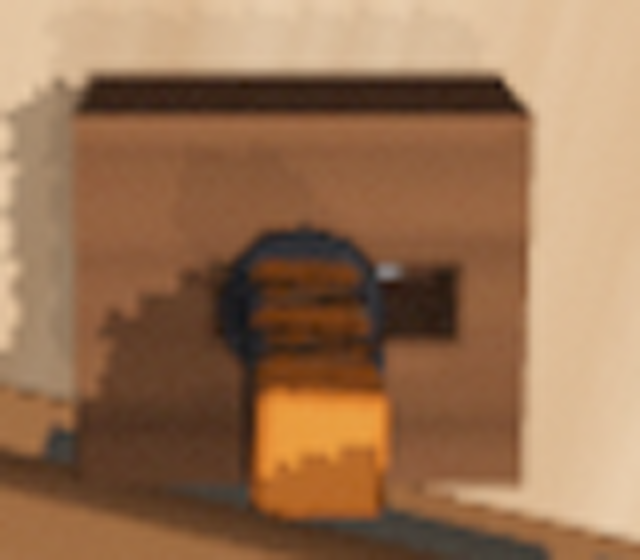

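```bash
python3 - <<'E'
from h import *
a=plan([.591,-.2737,.20],az_rot(104.2),2)
plan([.591,-.2737,.071],az_rot(104.2),5,[.591,-.2737,.20],az_rot(104.2))
E
```

```text
from [ 0.5801 -0.2701  0.2381] clock 2.5
[[-0.061, 0.097, 0.381, -0.001, -0.002, -0.007], [-0.061, 0.097, 0.381, -0.001, -0.002, -0.007]]
max [0.061 0.097 0.381 0.001 0.002 0.007]
from [ 0.591  -0.2737  0.2   ] clock 2.5
[[0.0, 0.0, 0.516, 0.0, 0.0, 0.0], [0.0, 0.0, 0.516, 0.0, 0.0, 0.0], [0.0, 0.0, 0.516, 0.0, 0.0, 0.0], [0.0, 0.0, 0.516, 0.0, 0.0, 0.0], [0.0, 0.0, 0.516, 0.0, 0.0, 0.0]]
max [0.    0.    0.516 0.    0.    0.   ]
```

Request:
send_rows:
  increments:
    - [[-0.06, 0.1, 0.38, 0, 0, -0.01], [-0.06, 0.1, 0.38, 0, 0, -0.01], [0, 0, 0.5, 0, 0, 0], [0, 0, 0.5, 0, 0, 0], [0, 0, 0.5, 0, 0, 0], [0, 0, 0.5, 0, 0, 0], [0, 0, 0.5, 0, 0, 0], [0, 0, 0.08, 0, 0, 0]]

```text
clock: 3.5
eef_pos: [0.5874, -0.2732, 0.0695]
tool_rot: [0.615, 0.789, -0.001, -0.003]
ft_force: [-0.3, -0.4, 0.3]
grip_width: 0.0857
```

```bash
python3 - <<'E'
from h import *
for i in range(6): st()
o,c,P=snap("wrist"); crop(c,150,100,260,240,2.4,"d.png")
st()
E
```

```text
t 3.5 p [ 0.5874 -0.2732  0.0695] az 104.11 z [-0.005  0.002 -1.   ] f [-0.28 -0.43  0.3 ] m [-0.025 -0.016 -0.065] w 0.0857
t 3.5 p [ 0.5874 -0.2732  0.0695] az 104.11 z [-0.005  0.002 -1.   ] f [-0.28 -0.43  0.3 ] m [-0.025 -0.016 -0.065] w 0.0857
t 3.5 p [ 0.5874 -0.2732  0.0695] az 104.11 z [-0.005  0.002 -1.   ] f [-0.28 -0.43  0.3 ] m [-0.025 -0.016 -0.065] w 0.0857
t 3.5 p [ 0.5874 -0.2732  0.0695] az 104.11 z [-0.005  0.002 -1.   ] f [-0.28 -0.43  0.3 ] m [-0.025 -0.016 -0.065] w 0.0857
t 3.5 p [ 0.5874 -0.2732  0.0695] az 104.11 z [-0.005  0.002 -1.   ] f [-0.28 -0.43  0.3 ] m [-0.025 -0.016 -0.065] w 0.0857
t 3.5 p [ 0.5874 -0.2732  0.0695] az 104.11 z [-0.005  0.002 -1.   ] f [-0.28 -0.43  0.3 ] m [-0.025 -0.016 -0.065] w 0.0857
t 3.55 p [ 0.5882 -0.2735  0.0705] az 104.11 z [-0.003  0.001 -1.   ] f [-0.14  0.44 -0.55] m [ 0.027 -0.039 -0.019] w 0.085
```

View pics/d.png

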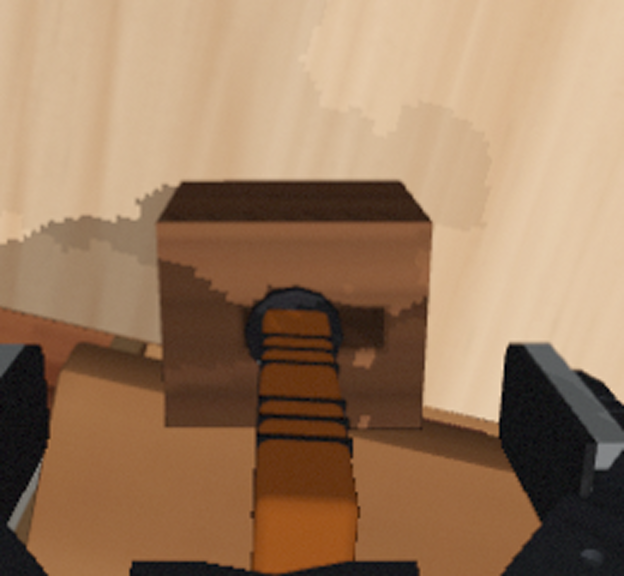

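Request:
send_rows:
  increments:
    - [[0, 0.06, 0, 0, 0, 0], [0, 0, 0, 0, 0, 0]]

```text
clock: 3.8
eef_pos: [0.5938, -0.2736, 0.0738]
tool_rot: [0.615, 0.789, 0.0, 0.001]
ft_force: [-0.1, -0.4, -0.3]
grip_width: 0.0856
```

```bash
python3 - <<'E'
from h import *
o,c,P=snap("wrist"); st(); W=cloud(c,P); p=W[c["z_map"]>0]
q=(p-o["eef_pos"])@R.from_quat(o["tool_rot"]).as_matrix()
hsv=cv2.cvtColor(c["color"],cv2.COLOR_RGB2HSV)[c["z_map"]>0]
for zlo in (-.04,-.02,0.0):
    s=q[(q[:,2]>zlo)&(q[:,2]<zlo+.02)&(abs(q[:,1])<.03)&(abs(q[:,0])<.03)]
    print(zlo,len(s),s.min(0).round(4),s.max(0).round(4))
    # pads
    for sg in(-1,1):
        d=q[(q[:,2]>zlo)&(q[:,2]<zlo+.02)&(sg*q[:,1]>.03)&(sg*q[:,1]<.07)&(abs(q[:,0])<.02)]
        if len(d): print("  pad",sg,(np.percentile(sg*d[:,1],2)).round(4))
E
```

```text
t 3.85 p [ 0.5936 -0.2735  0.0737] az 104.16 z [ 0.002 -0.001 -1.   ] f [-0.89  1.05 -0.23] m [-0.014 -0.051  0.011] w 0.0856
-0.04 1084 [ 0.004  -0.0091 -0.04  ] [ 0.0094  0.0054 -0.02  ]
  pad -1 0.0426
  pad 1 0.042
-0.02 659 [ 0.0051 -0.0091 -0.0199] [ 0.0093  0.0055 -0.    ]
  pad -1 0.0424
  pad 1 0.0422
0.0 453 [ 0.0055 -0.009   0.    ] [0.0092 0.0055 0.02  ]
```

Request:
send_rows:
  increments:
    - [[0, -0.035, 0.05, 0, 0, 0], [0, 0, 0, 0, 0, 0]]

```text
clock: 4.1
eef_pos: [0.5906, -0.2736, 0.0698]
tool_rot: [0.615, 0.789, -0.0, -0.0]
ft_force: [0.7, -0.2, 0.1]
grip_width: 0.0856
```

Request:
send_rows:
  increments:
    - [[0, 0, 0, 0, 0, 0], [0, 0, 0, 0, 0, 0], [0, 0, 0, 0, 0, 0], [0, 0, 0, 0, 0, 0], [0, 0, 0, 0, 0, 0]]
  grip: 1

```text
clock: 4.72
eef_pos: [0.591, -0.2737, 0.0699]
tool_rot: [0.615, 0.789, -0.0, 0.0]
ft_force: [-0.8, 0.3, -0.1]
grip_width: 0.0132
```

```bash
python3 - <<'E'
from h import *
st();o,c,P=snap("wrist"); st(); crop(c,150,100,260,240,2.4,"e.png"); st()
E
```

```text
t 4.72 p [ 0.591  -0.2737  0.0699] az 104.15 z [ 0. -0. -1.] f [-0.8   0.28 -0.05] m [ 0.013 -0.005 -0.005] w 0.0132
t 4.78 p [ 0.591  -0.2737  0.0699] az 104.15 z [ 0. -0. -1.] f [-0.22  0.41  0.54] m [-0.059  0.027 -0.045] w 0.0128
t 4.78 p [ 0.591  -0.2737  0.0699] az 104.15 z [ 0. -0. -1.] f [-0.22  0.41  0.54] m [-0.059  0.027 -0.045] w 0.0128
```

View pics/e.png

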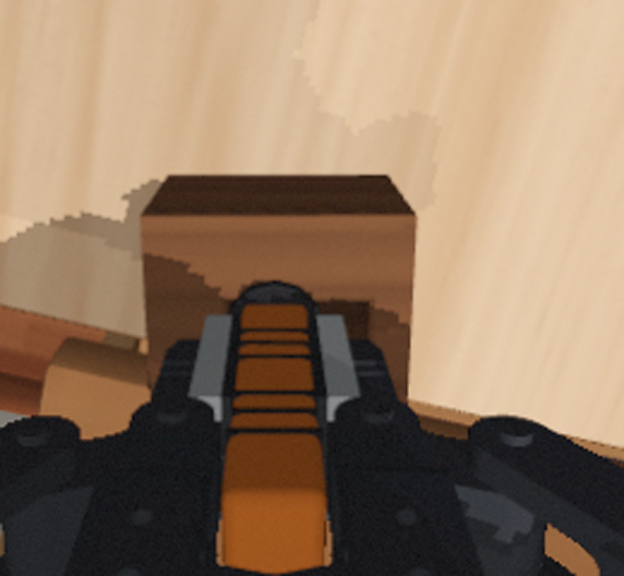

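Request:
send_rows:
  increments:
    - [[0, 0, -0.1, 0, 0, 0], [0, 0, -0.2, 0, 0, 0], [0, 0, -0.3, 0, 0, 0], [0, 0, -0.4, 0, 0, 0], [0, 0, -0.4, 0, 0, 0], [0, 0, -0.4, 0, 0, 0], [0, 0, -0.3, 0, 0, 0], [0, 0, 0, 0, 0, 0]]

```text
clock: 5.78
eef_pos: [0.5919, -0.2741, 0.1771]
tool_rot: [0.615, 0.789, 0.0, 0.002]
ft_force: [-0.3, -0.7, -1.0]
grip_width: 0.0131
```

```bash
python3 - <<'E'
from h import *
st();o,c,P=snap("wrist"); st(); crop(c,150,100,260,240,2.4,"f.png")
o,c,P=snap("scene"); crop(c,240,100,120,100,6,"f2.png"); st()
E
```

```text
t 5.78 p [ 0.5919 -0.2741  0.1771] az 104.15 z [ 0.004 -0.002 -1.   ] f [-0.3  -0.71 -0.97] m [-0.009 -0.083 -0.013] w 0.0131
t 5.83 p [ 0.5913 -0.2738  0.1756] az 104.16 z [ 0.001 -0.001 -1.   ] f [-0.6   0.2  -0.84] m [ 0.022  0.022 -0.018] w 0.0133
t 5.88 p [ 0.5908 -0.2735  0.1746] az 104.15 z [-0.  0. -1.] f [-0.54 -0.16  0.42] m [-0.019 -0.014  0.06 ] w 0.0132
```

View pics/f.png

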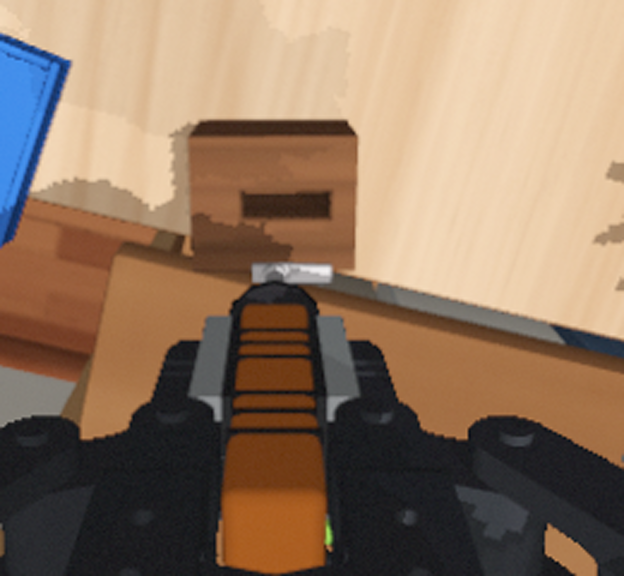

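View pics/f2.png

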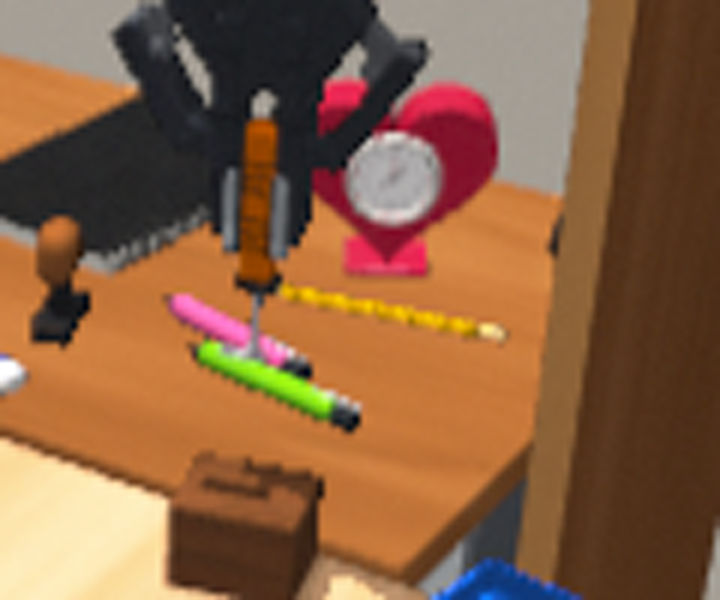

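```bash
python3 - <<'E'
from h import *
o,c,P=snap("wrist");M=c["mount"]
import numpy as np
def tool(uv,z):
    n=cv2.undistortPoints(np.array(uv,float).reshape(-1,1,2),c["intrinsics"],c["dist"]).reshape(-1,2)
    d=np.c_[n,np.ones(len(n))]@M[:3,:3].T; return M[:3,3]+d*((z-M[2,3])/d[:,2])[:,None]
f=lambda x,y:(x/2.4+150-.3,y/2.4+100-.3)
print(tool([f(332,264),f(332,281),f(252,264),f(252,281),f(275,290)],.0589).round(4))
crop(c,245,200,60,30,12,"g.png")
W=cloud(c,P);q=(W-o["eef_pos"])@R.from_quat(o["tool_rot"]).as_matrix()
sel=(q[...,2]>.05)&(q[...,2]<.07)&(abs(q[...,0])<.02)&(abs(q[...,1])<.03)&(c["z_map"]>0)
s=q[sel];print(len(s),s.min(0).round(4),s.max(0).round(4),np.median(s,0).round(4)); st()
E
```

```text
[[ 0.0033  0.0154  0.0589]
 [-0.0015  0.0155  0.0589]
 [ 0.0033 -0.006   0.0589]
 [-0.0015 -0.006   0.0589]
 [-0.004   0.0002  0.0589]]
271 [-0.0026 -0.0058  0.0502] [0.0039 0.0149 0.0622] [0.0013 0.0052 0.0588]
t 5.92 p [ 0.5905 -0.2734  0.174 ] az 104.15 z [-0.001  0.001 -1.   ] f [-0.59 -1.22 -1.49] m [-0.056 -0.028  0.052] w 0.0132
```

View pics/g.png

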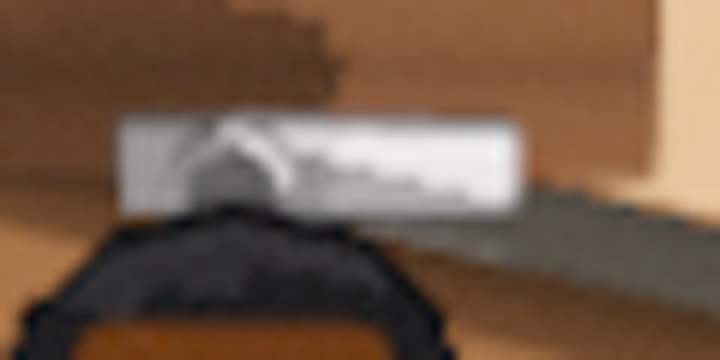

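```bash
python3 - <<'E'
from h import *
plan([.452,-.1245,.17],az_rot(147),8)
E
```

```text
from [ 0.5905 -0.2734  0.174 ] clock 5.92
[[0.446, -0.245, 0.011, -0.001, -0.001, -0.536], [0.466, -0.201, 0.01, -0.001, -0.001, -0.536], [0.484, -0.158, 0.011, -0.001, -0.001, -0.536], [0.496, -0.111, 0.01, -0.001, -0.001, -0.536], [0.504, -0.065, 0.01, -0.001, -0.001, -0.536], [0.508, -0.018, 0.01, -0.001, -0.001, -0.536], [0.507, 0.031, 0.01, -0.001, -0.001, -0.536], [0.503, 0.077, 0.01, -0.001, -0.001, -0.536]]
max [0.508 0.245 0.011 0.001 0.001 0.536]
```

Request:
send_rows:
  increments:
    - [[0.45, -0.24, 0.01, 0, 0, -0.53], [0.47, -0.2, 0.01, 0, 0, -0.54], [0.48, -0.16, 0.01, 0, 0, -0.54], [0.5, -0.11, 0.01, 0, 0, -0.54], [0.5, -0.07, 0.01, 0, 0, -0.54], [0.51, -0.02, 0.01, 0, 0, -0.54], [0.51, 0.03, 0.01, 0, 0, -0.54], [0.5, 0.08, 0.01, 0, 0, -0.54]]

```text
clock: 6.92
eef_pos: [0.451, -0.1238, 0.1698]
tool_rot: [0.28, 0.96, 0.0, -0.001]
ft_force: [-0.4, -0.3, -1.4]
grip_width: 0.0131
```

Request:
send_rows:
  increments:
    - [[0, 0, 0, 0, 0, 0], [0, 0, 0, 0, 0, 0], [0, 0, 0, 0, 0, 0]]

```text
clock: 7.3
eef_pos: [0.4529, -0.1252, 0.1707]
tool_rot: [0.282, 0.959, -0.0, 0.0]
ft_force: [-0.0, 0.4, -0.8]
grip_width: 0.013
```

```bash
python3 - <<'E'
from h import *
st();o,c,P=snap("wrist"); st(); crop(c,200,60,260,250,2.4,"i.png")
W=cloud(c,P); np.savez("i.npz",W=W,P=P,z=c["z_map"],col=c["color"])
E
```

```text
t 7.3 p [ 0.4529 -0.1252  0.1707] az 147.19 z [ 0. -0. -1.] f [-0.01  0.41 -0.77] m [-0.004 -0.055  0.015] w 0.013
t 7.35 p [ 0.4528 -0.1252  0.1706] az 147.19 z [ 0. -0. -1.] f [-0.53  0.15  0.21] m [ 0.029 -0.068  0.06 ] w 0.0131
```

View pics/i.png

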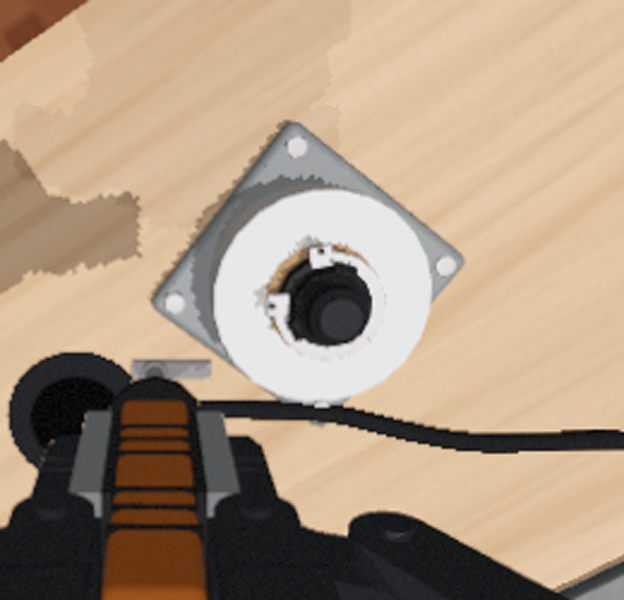

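```bash
python3 - <<'E'
from h import *
d=np.load("i.npz"); c={"color":d["col"]}
crop(c,295,145,80,70,9,"j.png")
W,z=d["W"],d["z"]; col=d["col"]; p=W[z>0]; g=p[(abs(p[:,0]-.485)<.05)&(abs(p[:,1]+.074)<.05)]
for nm,lo,hi in(("roll",.033,.038),("ring",.0445,.0495),("nose",.061,.066)):
    s=g[(g[:,2]>lo)&(g[:,2]<hi)]; 
    (cx,cy),r=cv2.minEnclosingCircle(s[:,:2].astype(np.float32)*1000); print(nm,len(s),np.median(s[:,2]).round(4),cx,cy,r)
E
```

```text
roll 4596 0.036 484.8392028808594 -73.06733703613281 40.017616271972656
ring 688 0.047 483.4727478027344 -73.27588653564453 21.102590560913086
nose 437 0.0635 484.7537536621094 -73.16004943847656 9.78799057006836
```

View pics/j.png

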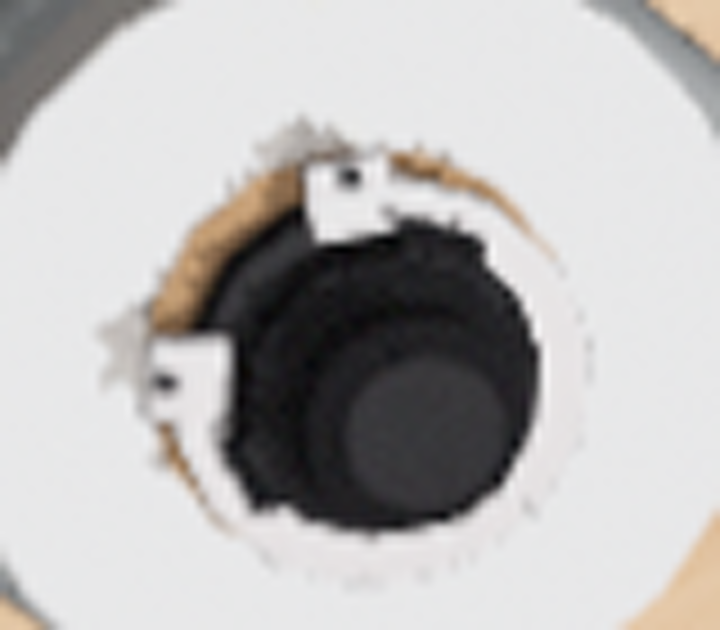

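```bash
python3 - <<'E'
from h import *
d=np.load("i.npz"); P=d["P"]; o,c,_=snap("wrist")
f=lambda x,y:(x/9+295-.45,y/9+145-.45)
q=ray([f(350,177),f(165,382)],c,P,.047); C=np.array([.4848,-.0731])
for r in q: v=r[:2]-C; print(r.round(4),np.hypot(*v).round(4),np.degrees(np.arctan2(v[1],v[0])).round(1))
# ear outer corners of lower-left ear
e=ray([f(150,340),f(155,420),f(232,335),f(222,425)],c,P,.047)
for r in e: v=r[:2]-C; print(r.round(4),np.hypot(*v).round(4),np.degrees(np.arctan2(v[1],v[0])).round(1))
# foot tip in tool frame again (2.4 crop offset 200,60)
M=c["mount"]
n=cv2.undistortPoints(np.array([(210/2.4+200-.3,360/2.4+60-.3),(210/2.4+199.7,377/2.4+59.7),(132/2.4+199.7,368/2.4+59.7)]).reshape(-1,1,2),c["intrinsics"],c["dist"]).reshape(-1,2)
dd=np.c_[n,np.ones(3)]@M[:3,:3].T; print((M[:3,3]+dd*((.0589-M[2,3])/dd[:,2])[:,None]).round(4)); st()
E
```

```text
[ 0.4658 -0.0656  0.047 ] 0.0204 158.3
[ 0.4733 -0.0896  0.047 ] 0.0201 -124.8
[ 0.4691 -0.0888  0.047 ] 0.0222 -135.0
[ 0.476  -0.0923  0.047 ] 0.0211 -114.7
[ 0.4728 -0.0821  0.047 ] 0.015 -143.1
[ 0.4798 -0.0872  0.047 ] 0.015 -109.5
[[ 0.0035  0.0148  0.0589]
 [-0.0013  0.0149  0.0589]
 [ 0.0012 -0.006   0.0589]]
t 7.4 p [ 0.4527 -0.1251  0.1706] az 147.2 z [-0. -0. -1.] f [ 0.65  0.13 -1.82] m [-0.011  0.018  0.006] w 0.0133
```

```bash
python3 - <<'E'
from h import *
plan([.4615,-.1091,.1003],az_rot(145.7),6)
E
```

```text
from [ 0.4527 -0.1251  0.1706] clock 7.4
[[0.004, 0.061, 0.234, -0.0, 0.0, 0.025], [0.005, 0.06, 0.235, -0.0, 0.0, 0.025], [0.005, 0.061, 0.234, -0.0, 0.0, 0.025], [0.005, 0.061, 0.235, -0.0, 0.0, 0.025], [0.005, 0.06, 0.234, -0.0, 0.0, 0.025], [0.006, 0.061, 0.235, -0.0, 0.0, 0.025]]
max [0.006 0.061 0.235 0.    0.    0.025]
```

Request:
send_rows:
  increments:
    - [[0.005, 0.06, 0.25, 0, 0, 0.025], [0.005, 0.06, 0.25, 0, 0, 0.025], [0.005, 0.06, 0.25, 0, 0, 0.025], [0.005, 0.06, 0.25, 0, 0, 0.025], [0.005, 0.06, 0.2, 0, 0, 0.025], [0.005, 0.06, 0.14, 0, 0, 0.025], [0, 0, 0, 0, 0, 0], [0, 0, 0, 0, 0, 0]]

```text
clock: 8.4
eef_pos: [0.4613, -0.1088, 0.1041]
tool_rot: [0.294, 0.956, -0.0, 0.0]
ft_force: [-0.1, -0.2, -0.2]
grip_width: 0.0135
```

```bash
python3 - <<'E'
from h import *
st();o,c,P=snap("wrist"); st(); crop(c,230,110,130,110,6,"k.png")
np.savez("k.npz",W=cloud(c,P),P=P,z=c["z_map"])
plan([.4615,-.1091,.1003],az_rot(145.7),1)
E
```

```text
t 8.4 p [ 0.4613 -0.1088  0.1041] az 145.75 z [ 0.001 -0.    -1.   ] f [-0.08 -0.16 -0.23] m [0.031 0.055 0.038] w 0.0135
t 8.45 p [ 0.4613 -0.1089  0.1043] az 145.75 z [ 0.001 -0.    -1.   ] f [ 0.61 -0.16 -1.21] m [ 0.013 -0.024 -0.001] w 0.013
from [ 0.4613 -0.1089  0.1043] clock 8.45
[[-0.006, -0.001, 0.079, 0.002, 0.005, 0.005]]
max [0.006 0.001 0.079 0.002 0.005 0.005]
```

View pics/k.png

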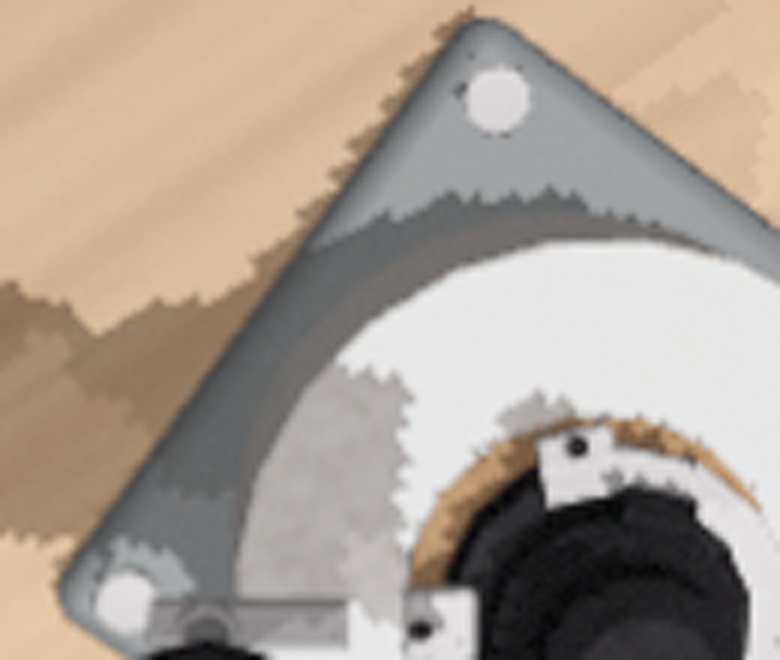

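Request:
send_rows:
  increments:
    - [[0, 0, 0.08, 0, 0, 0], [0, 0, 0, 0, 0, 0], [0, 0, 0, 0, 0, 0]]

```text
clock: 8.82
eef_pos: [0.4609, -0.1088, 0.0998]
tool_rot: [0.294, 0.956, -0.0, 0.0]
ft_force: [0.4, 0.6, -0.7]
grip_width: 0.0135
```

```bash
python3 - <<'E'
from h import *
st()
E
```

```text
t 8.82 p [ 0.4609 -0.1088  0.0998] az 145.75 z [ 0. -0. -1.] f [ 0.38  0.57 -0.74] m [ 0.012 -0.013 -0.005] w 0.0135
```

Request:
send_rows:
  increments:
    - [[0, 0.05, 0, 0, 0, 0], [0, 0.05, 0, 0, 0, 0], [0, 0.05, 0, 0, 0, 0], [0, 0, 0, 0, 0, 0], [0, 0, 0, 0, 0, 0]]

```text
clock: 9.45
eef_pos: [0.4651, -0.1025, 0.0998]
tool_rot: [0.294, 0.956, -0.0, -0.0]
ft_force: [0.6, -0.4, -1.3]
grip_width: 0.0131
```

```bash
cat >> h.py <<'E'
def st2():
    o=get_obs(); m=R.from_quat(o["tool_rot"]); f=m.inv().apply(o["ft_force"]); t=m.inv().apply(o["ft_torque"])
    v=o["eef_pos"][:2]-np.array([.4848,-.0731])
    q=m.inv().apply(o["eef_pos"]-np.array([.4848,-.0731,0]))
    print("t",round(o["clock"],2),"z",o["eef_pos"][2].round(4),"tool xy rel C",q[:2].round(4),"tool-f",f.round(2),"tool-m",t.round(3),"tz",m.as_matrix()[:,2].round(3))
E
python3 - <<'E'
from h import *
st2()
o,c,P=snap("wrist"); st2(); crop(c,230,130,130,110,6,"l.png")
E
```

```text
t 9.45 z 0.0998 tool xy rel C [-0.0003 -0.0354] tool-f [-0.69 -0.02  1.34] tool-m [ 0.039 -0.034  0.031] tz [-0. -0. -1.]
t 9.5 z 0.0998 tool xy rel C [-0.0003 -0.0354] tool-f [-0.33 -1.04  1.22] tool-m [ 0.022  0.031 -0.024] tz [-0. -0. -1.]
```

View pics/l.png

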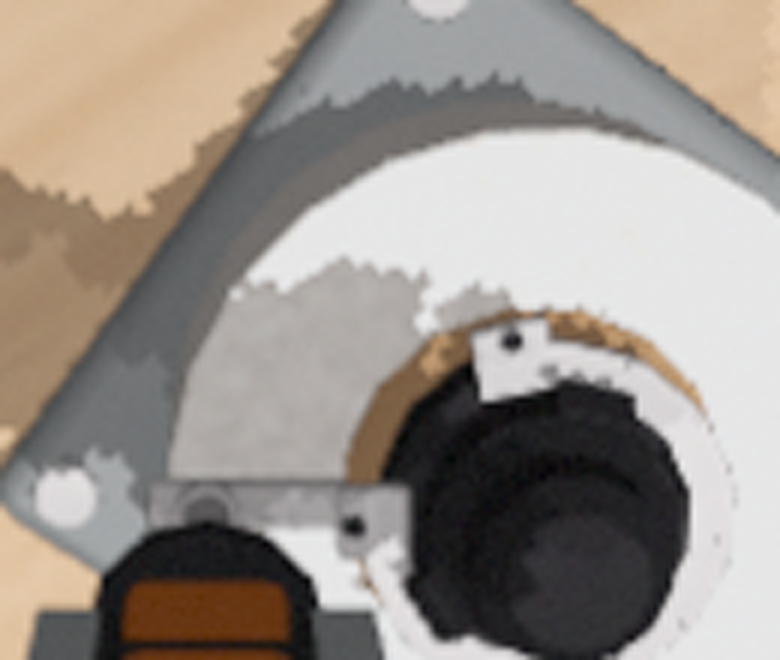

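Request:
send_rows:
  increments:
    - [[0, 0.03, 0, 0, 0, 0], [0, 0.01, 0, 0, 0, 0], [0, 0.01, 0, 0, 0, 0], [0, 0, 0, 0, 0, 0]]

```text
clock: 10.0
eef_pos: [0.4666, -0.1005, 0.0998]
tool_rot: [0.294, 0.956, 0.0, -0.0]
ft_force: [0.0, -0.2, -0.4]
grip_width: 0.0131
```

```bash
python3 - <<'E'
from h import *
st2()
E
```

```text
t 10.0 z 0.0998 tool xy rel C [-0.0003 -0.0329] tool-f [-0.13 -0.14  0.37] tool-m [0.003 0.004 0.041] tz [-0.  0. -1.]
```

Request:
send_rows:
  increments:
    - [[0, 0.01, 0, 0, 0, 0], [0, 0, 0, 0, 0, 0]]

```text
clock: 10.25
eef_pos: [0.4668, -0.1, 0.0998]
tool_rot: [0.294, 0.956, -0.0, -0.0]
ft_force: [0.4, -0.4, -1.9]
grip_width: 0.0133
```

```bash
python3 - <<'E'
from h import *
st2()
E
```

```text
t 10.25 z 0.0998 tool xy rel C [-0.0003 -0.0324] tool-f [-0.55 -0.11  1.89] tool-m [-0.055  0.023  0.021] tz [-0. -0. -1.]
```

Request:
send_rows:
  increments:
    - [[0, 0.01, 0, 0, 0, 0], [0, 0, 0, 0, 0, 0]]

```text
clock: 10.5
eef_pos: [0.4671, -0.0997, 0.0998]
tool_rot: [0.294, 0.956, -0.0, -0.0]
ft_force: [-1.1, 0.2, -0.0]
grip_width: 0.0131
```

```bash
python3 - <<'E'
from h import *
st2()
E
```

```text
t 10.5 z 0.0998 tool xy rel C [-0.0003 -0.032 ] tool-f [ 1.06 -0.49  0.01] tool-m [ 0.061  0.01  -0.028] tz [-0. -0. -1.]
```

Request:
send_rows:
  increments:
    - [[0, 0.006, 0, 0, 0, 0], [0, 0, 0, 0, 0, 0]]

```text
clock: 10.75
eef_pos: [0.4671, -0.0996, 0.0998]
tool_rot: [0.294, 0.956, -0.0, -0.0]
ft_force: [0.1, -1.5, -1.2]
grip_width: 0.0132
```

```bash
python3 - <<'E'
from h import *
st2()
E
```

```text
t 10.75 z 0.0998 tool xy rel C [-0.0003 -0.0319] tool-f [-0.98 -1.21  1.24] tool-m [0.307 0.057 0.005] tz [-0. -0. -1.]
```

Request:
send_rows:
  increments:
    - [[0, 0.006, 0, 0, 0, 0], [0, 0, 0, 0, 0, 0]]

```text
clock: 11.0
eef_pos: [0.4672, -0.0994, 0.0998]
tool_rot: [0.295, 0.956, -0.0, -0.0]
ft_force: [-1.9, -1.8, -0.5]
grip_width: 0.013
```

```bash
python3 - <<'E'
from h import *
st2()
E
```

```text
t 11.0 z 0.0998 tool xy rel C [-0.0003 -0.0318] tool-f [ 0.54 -2.58  0.49] tool-m [ 0.636 -0.091 -0.043] tz [-0.    -0.001 -1.   ]
```

Request:
send_rows:
  increments:
    - [[0, 0.006, 0, 0, 0, 0], [0, 0, 0, 0, 0, 0]]

```text
clock: 11.25
eef_pos: [0.4672, -0.0993, 0.0997]
tool_rot: [0.295, 0.956, -0.001, -0.0]
ft_force: [-1.4, -3.6, -0.2]
grip_width: 0.0133
```

```bash
python3 - <<'E'
from h import *
st2();
for i in range(3): camera("top"); st2()
E
```

```text
t 11.25 z 0.0997 tool xy rel C [-0.0002 -0.0317] tool-f [-0.87 -3.8   0.24] tool-m [ 1.061 -0.051  0.014] tz [-0.001 -0.001 -1.   ]
t 11.3 z 0.0997 tool xy rel C [-0.0002 -0.0316] tool-f [ 0.01 -4.2  -0.34] tool-m [ 1.105 -0.09   0.003] tz [-0.001 -0.001 -1.   ]
t 11.35 z 0.0997 tool xy rel C [-0.0003 -0.0316] tool-f [-0.91 -3.82  0.22] tool-m [ 1.177 -0.052 -0.037] tz [-0.001 -0.001 -1.   ]
t 11.4 z 0.0997 tool xy rel C [-0.0002 -0.0316] tool-f [-0.66 -3.82  0.02] tool-m [ 1.159 -0.095 -0.048] tz [-0.001 -0.001 -1.   ]
```

Request:
send_rows:
  increments:
    - [[0, 0.006, 0, 0, 0, 0], [0, 0, 0, 0, 0, 0], [0, 0, 0, 0, 0, 0]]

```text
clock: 11.78
eef_pos: [0.4674, -0.0992, 0.0997]
tool_rot: [0.295, 0.956, -0.001, -0.0]
ft_force: [-2.1, -4.3, -0.5]
grip_width: 0.0135
```

```bash
python3 - <<'E'
from h import *
st2();
for i in range(3): camera("top"); st2()
E
```

```text
t 11.78 z 0.0997 tool xy rel C [-0.0003 -0.0315] tool-f [-0.69 -4.69  0.52] tool-m [ 1.475 -0.071 -0.007] tz [-0.001 -0.001 -1.   ]
t 11.82 z 0.0997 tool xy rel C [-0.0002 -0.0315] tool-f [-0.77 -4.45 -0.26] tool-m [ 1.392 -0.047 -0.034] tz [-0.001 -0.001 -1.   ]
t 11.88 z 0.0997 tool xy rel C [-0.0003 -0.0315] tool-f [-0.38 -6.57 -1.4 ] tool-m [ 1.417 -0.038 -0.018] tz [-0.001 -0.001 -1.   ]
t 11.93 z 0.0997 tool xy rel C [-0.0002 -0.0315] tool-f [-0.01 -6.27 -0.38] tool-m [ 1.523 -0.016  0.015] tz [-0.001 -0.001 -1.   ]
```

Request:
send_rows:
  increments:
    - [[0, 0.004, 0, 0, 0, 0], [0, 0, 0, 0, 0, 0], [0, 0, 0, 0, 0, 0], [0, 0, 0, 0, 0, 0], [0, 0, 0, 0, 0, 0], [0, 0, 0, 0, 0, 0]]

```text
clock: 12.68
eef_pos: [0.4674, -0.0991, 0.0997]
tool_rot: [0.295, 0.956, -0.001, -0.0]
ft_force: [-3.3, -4.5, -0.3]
grip_width: 0.0132
```

```bash
python3 - <<'E'
from h import *
st2();
for i in range(3): camera("top"); st2()
E
```

```text
t 12.68 z 0.0997 tool xy rel C [-0.0003 -0.0315] tool-f [ 0.18 -5.55  0.34] tool-m [ 1.494 -0.095  0.017] tz [-0.001 -0.001 -1.   ]
t 12.72 z 0.0997 tool xy rel C [-0.0003 -0.0315] tool-f [-0.3  -6.18 -0.34] tool-m [ 1.519 -0.096  0.025] tz [-0.001 -0.002 -1.   ]
t 12.78 z 0.0997 tool xy rel C [-0.0003 -0.0315] tool-f [-0.36 -4.96 -0.48] tool-m [ 1.514 -0.045  0.029] tz [-0.001 -0.001 -1.   ]
t 12.82 z 0.0997 tool xy rel C [-0.0003 -0.0315] tool-f [-0.67 -6.29 -0.32] tool-m [ 1.568 -0.124  0.05 ] tz [-0.001 -0.001 -1.   ]
```

Request:
send_rows:
  increments:
    - [[0, 0, -0.02, 0, 0, 0], [0, 0, -0.02, 0, 0, 0], [0, 0, -0.01, 0, 0, 0], [0, 0, -0.01, 0, 0, 0]]

```text
clock: 13.32
eef_pos: [0.467, -0.0988, 0.1024]
tool_rot: [0.295, 0.956, -0.001, -0.001]
ft_force: [-2.7, -5.0, -1.3]
grip_width: 0.0133
```

```bash
python3 - <<'E'
from h import *
st2();
E
```

```text
t 13.32 z 0.1024 tool xy rel C [ 0.0003 -0.0315] tool-f [-0.61 -5.63  1.28] tool-m [1.444 0.088 0.006] tz [-0.002 -0.001 -1.   ]
```

Request:
send_rows:
  increments:
    - [[0, 0, -0.01, 0, 0, 0], [0, 0, -0.01, 0, 0, 0], [0, 0, -0.01, 0, 0, 0], [0, 0, -0.01, 0, 0, 0]]

```text
clock: 13.82
eef_pos: [0.467, -0.0987, 0.1043]
tool_rot: [0.295, 0.956, -0.001, -0.001]
ft_force: [-3.0, -3.3, -1.8]
grip_width: 0.0131
```

```bash
python3 - <<'E'
from h import *
st2();
E
```

```text
t 13.82 z 0.1043 tool xy rel C [ 0.0004 -0.0314] tool-f [ 0.59 -4.41  1.78] tool-m [ 1.375  0.04  -0.045] tz [-0.002 -0.001 -1.   ]
```

Request:
send_rows:
  increments:
    - [[0, 0, -0.01, 0, 0, 0], [0, 0, -0.01, 0, 0, 0], [0, 0, -0.01, 0, 0, 0]]

```text
clock: 14.2
eef_pos: [0.4679, -0.0977, 0.1059]
tool_rot: [0.294, 0.956, 0.001, -0.0]
ft_force: [-1.1, -0.7, -6.2]
grip_width: 0.0127
```

```bash
python3 - <<'E'
from h import *
st2();
o,c,P=snap("wrist"); st2(); crop(c,230,130,130,110,6,"m.png")
E
```

```text
t 14.2 z 0.1059 tool xy rel C [ 0.0003 -0.0297] tool-f [ 0.48 -1.22  6.21] tool-m [ 0.546  0.032 -0.059] tz [-0.     0.002 -1.   ]
t 14.25 z 0.1059 tool xy rel C [ 0.0002 -0.0297] tool-f [ 1.09 -2.16  5.48] tool-m [0.528 0.07  0.028] tz [-0.     0.002 -1.   ]
```

View pics/m.png

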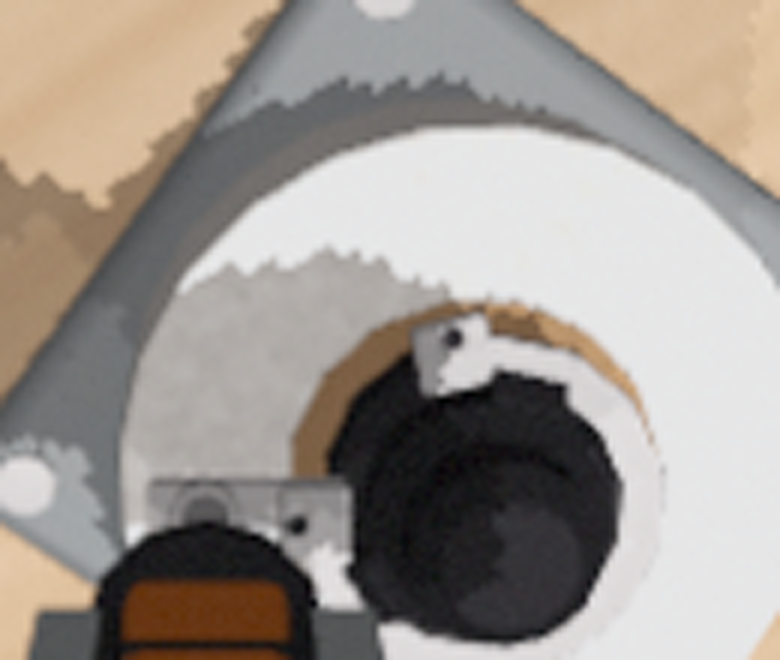

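Request:
send_rows:
  increments:
    - [[0, 0.002, -0.01, 0, 0, 0], [0, 0.002, -0.01, 0, 0, 0], [0, 0.002, -0.01, 0, 0, 0]]

```text
clock: 14.62
eef_pos: [0.4687, -0.0978, 0.1081]
tool_rot: [0.294, 0.956, 0.001, 0.0]
ft_force: [0.0, 0.3, -1.1]
grip_width: 0.0132
```

```bash
python3 - <<'E'
from h import *
st2();
E
```

```text
t 14.62 z 0.1081 tool xy rel C [-0.0007 -0.0293] tool-f [0.12 0.26 1.12] tool-m [-0.015  0.026  0.008] tz [ 0.001  0.001 -1.   ]
```

Request:
send_rows:
  increments:
    - [[0, 0.002, -0.01, 0, 0, 0], [0, 0.002, -0.01, 0, 0, 0], [0, 0.002, -0.01, 0, 0, 0]]

```text
clock: 15.0
eef_pos: [0.4689, -0.0979, 0.11]
tool_rot: [0.294, 0.956, 0.0, 0.001]
ft_force: [0.4, 0.6, -0.2]
grip_width: 0.0129
```

```bash
python3 - <<'E'
from h import *
st2();
o,c,P=snap("wrist"); st2(); crop(c,230,130,130,110,6,"n.png")
E
```

```text
t 15.0 z 0.11 tool xy rel C [-0.001  -0.0294] tool-f [0.06 0.73 0.17] tool-m [-0.024 -0.043  0.001] tz [ 0.002  0.    -1.   ]
t 15.05 z 0.1099 tool xy rel C [-0.0009 -0.0295] tool-f [0.26 1.12 0.26] tool-m [ 0.014  0.001 -0.028] tz [ 0.001  0.    -1.   ]
```

View pics/n.png

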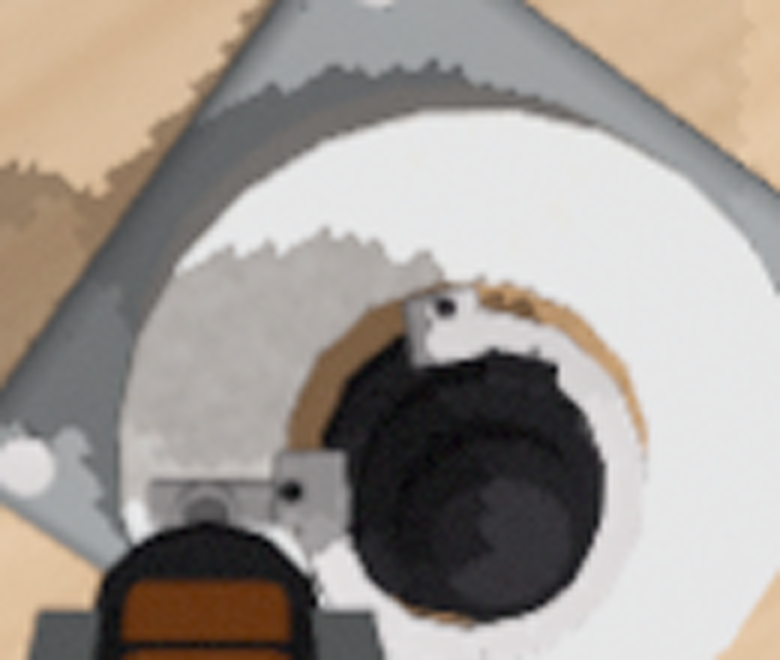

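```bash
python3 - <<'E'
from h import *
o,c,P=snap("wrist"); W=cloud(c,P)
def at(x,y): 
    u,v=int(round(230+x/6)),int(round(130+y/6)); return W[v-1:v+2,u-1:u+2].reshape(-1,3).mean(0).round(4)
for n,xy in dict(earR=(310,475),earR2=(310,520),dot=(292,492),earL=(440,330),foot=(230,490),back=(620,560)).items(): print(n,at(*xy))
st2()
E
```

```text
earR [ 0.4711 -0.0858  0.0542]
earR2 [ 0.4754 -0.0887  0.0546]
dot [ 0.4714 -0.0884  0.055 ]
earL [ 0.4667 -0.0668  0.0494]
foot [ 0.4684 -0.0946  0.0521]
back [ 0.5008 -0.0642  0.0462]
t 15.1 z 0.1097 tool xy rel C [-0.0007 -0.0296] tool-f [0.5  0.03 0.99] tool-m [-0.009 -0.012 -0.034] tz [ 0.001  0.    -1.   ]
```

Request:
send_rows:
  increments:
    - [[0, 0.003, -0.015, 0, 0, 0], [0, 0.003, -0.015, 0, 0, 0], [0, 0.003, -0.015, 0, 0, 0], [0, 0.003, -0.015, 0, 0, 0], [0, 0.003, -0.015, 0, 0, 0]]

```text
clock: 15.72
eef_pos: [0.4687, -0.0974, 0.1131]
tool_rot: [0.294, 0.956, 0.0, -0.0]
ft_force: [0.2, -0.2, -1.2]
grip_width: 0.0133
```

```bash
python3 - <<'E'
from h import *
st2();
o,c,P=snap("wrist"); st2(); crop(c,230,130,130,110,6,"o.png")
E
```

```text
t 15.72 z 0.1131 tool xy rel C [-0.0003 -0.0291] tool-f [-0.32 -0.04  1.19] tool-m [-0.014 -0.028 -0.015] tz [-0.  0. -1.]
t 15.78 z 0.1132 tool xy rel C [-0.0004 -0.0291] tool-f [-0.53  0.9   1.41] tool-m [0.045 0.034 0.028] tz [ 0. -0. -1.]
```

View pics/o.png

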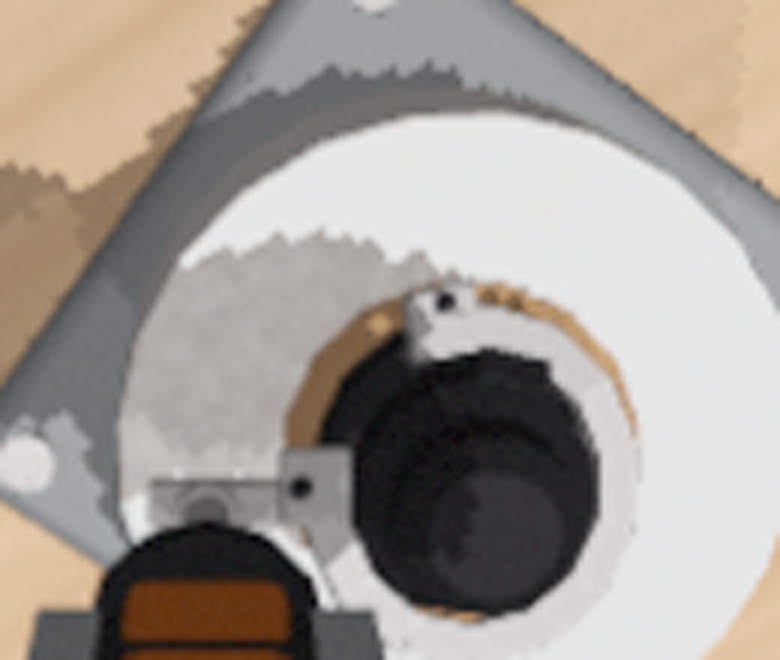

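Request:
send_rows:
  increments:
    - [[0, 0.004, -0.015, 0, 0, 0], [0, 0.004, -0.015, 0, 0, 0], [0, 0.004, -0.015, 0, 0, 0], [0, 0.004, -0.015, 0, 0, 0], [0, 0.004, -0.015, 0, 0, 0]]

```text
clock: 16.4
eef_pos: [0.4692, -0.0965, 0.1168]
tool_rot: [0.294, 0.956, 0.0, -0.0]
ft_force: [-0.9, 1.1, -1.1]
grip_width: 0.0132
```

```bash
python3 - <<'E'
from h import *
st2();
o,c,P=snap("wrist"); st2(); crop(c,230,130,130,110,6,"p.png")
E
```

```text
t 16.4 z 0.1168 tool xy rel C [-0.0003 -0.0281] tool-f [1.32 0.42 1.14] tool-m [ 0.02  -0.006  0.028] tz [-0.  0. -1.]
t 16.45 z 0.1169 tool xy rel C [-0.0004 -0.0281] tool-f [-0.14 -0.73  1.43] tool-m [-0.008  0.012  0.034] tz [ 0. -0. -1.]
```

View pics/p.png

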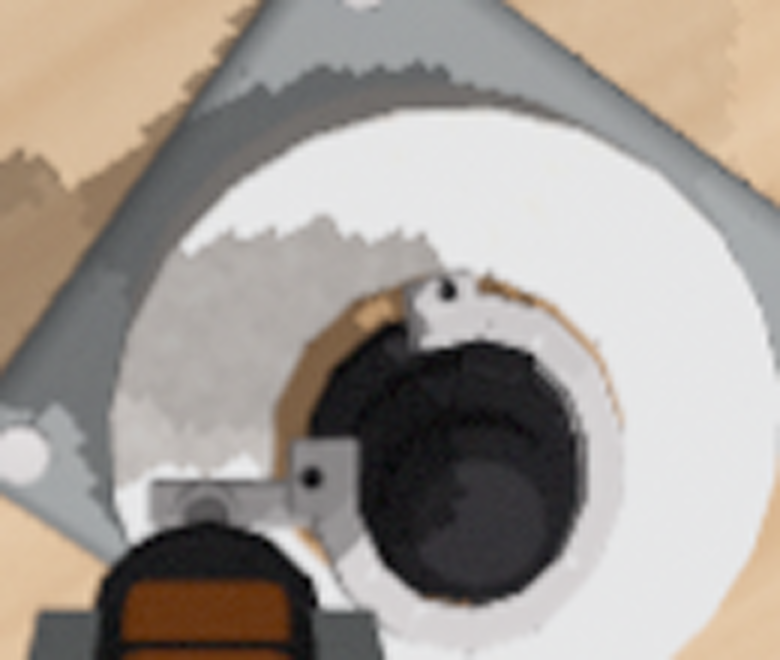

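Request:
send_rows:
  increments:
    - [[0.004, 0.006, -0.015, 0, 0, 0], [0.004, 0.006, -0.015, 0, 0, 0], [0.004, 0.006, -0.015, 0, 0, 0], [0.004, 0.006, -0.015, 0, 0, 0], [0.004, 0.006, -0.015, 0, 0, 0]]

```text
clock: 17.08
eef_pos: [0.4692, -0.0947, 0.1206]
tool_rot: [0.294, 0.956, -0.0, -0.0]
ft_force: [0.2, -0.7, -0.8]
grip_width: 0.0129
```

```bash
python3 - <<'E'
from h import *
st2();
o,c,P=snap("wrist"); st2(); crop(c,230,130,130,110,6,"q.png")
W=cloud(c,P)
def at(x,y): 
    u,v=int(round(230+x/6)),int(round(130+y/6)); return W[v-1:v+2,u-1:u+2].reshape(-1,3).mean(0).round(4)
for n,xy in dict(dotR=(312,475),dotL=(447,290)).items(): print(n,at(*xy))
E
```

```text
t 17.07 z 0.1206 tool xy rel C [ 0.0007 -0.0267] tool-f [-0.56 -0.48  0.83] tool-m [-0.021 -0.004 -0.005] tz [-0. -0. -1.]
t 17.12 z 0.1207 tool xy rel C [ 0.0006 -0.0266] tool-f [ 0.19 -0.23  1.26] tool-m [0.02  0.004 0.025] tz [ 0. -0. -1.]
dotR [ 0.4647 -0.0797  0.0871]
dotL [ 0.466  -0.0608  0.0504]
```

View pics/q.png

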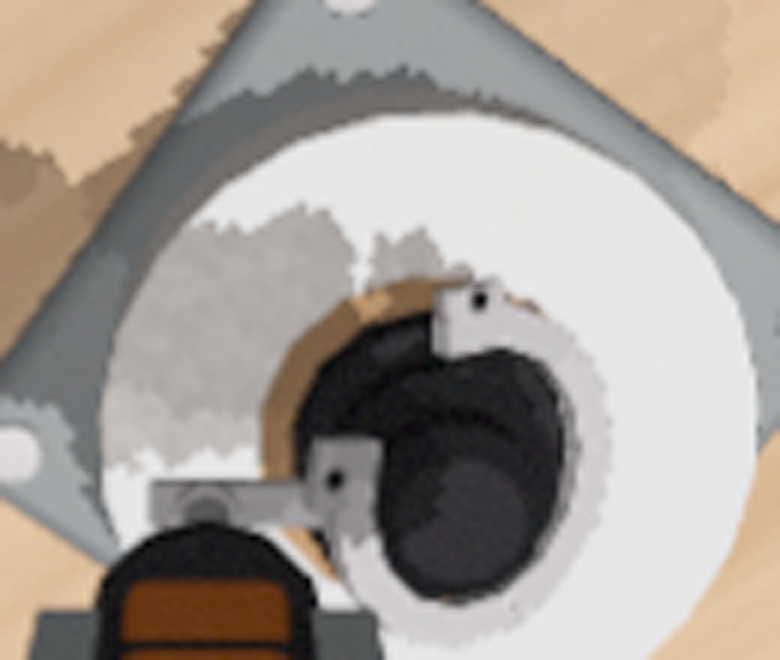

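Request:
send_rows:
  increments:
    - [[0, 0.002, -0.015, 0, 0, 0], [0, 0.002, -0.015, 0, 0, 0], [0, 0.002, -0.015, 0, 0, 0], [0, 0, 0, 0, 0, 0]]

```text
clock: 17.62
eef_pos: [0.4695, -0.0945, 0.1229]
tool_rot: [0.294, 0.956, 0.0, 0.0]
ft_force: [-0.4, -0.6, -1.2]
grip_width: 0.0134
```

```bash
python3 - <<'E'
from h import *
st2();
o,c,P=snap("wrist"); st2(); crop(c,230,130,130,110,6,"r.png")
W=cloud(c,P); hsv=cv2.cvtColor(c["color"],cv2.COLOR_RGB2HSV)
def at(x,y): 
    u,v=int(round(230+x/6)),int(round(130+y/6)); return np.median(W[v-1:v+2,u-1:u+2].reshape(-1,3),0).round(4)
for n,xy in dict(R=(360,460),R2=(330,520),L=(480,300),L2=(460,330),back=(580,480)).items(): print(n,at(*xy))
E
```

```text
t 17.62 z 0.1229 tool xy rel C [ 0.0006 -0.0263] tool-f [ 0.01 -0.72  1.17] tool-m [ 0.023 -0.009  0.007] tz [ 0. -0. -1.]
t 17.68 z 0.1228 tool xy rel C [ 0.0006 -0.0263] tool-f [0.42 0.78 0.33] tool-m [-0.018 -0.05  -0.051] tz [ 0. -0. -1.]
R [ 0.4735 -0.0776  0.066 ]
R2 [ 0.4778 -0.084   0.0656]
L [ 0.469  -0.058   0.0552]
L2 [ 0.4703 -0.0613  0.0571]
back [ 0.4959 -0.0595  0.0478]
```

View pics/r.png

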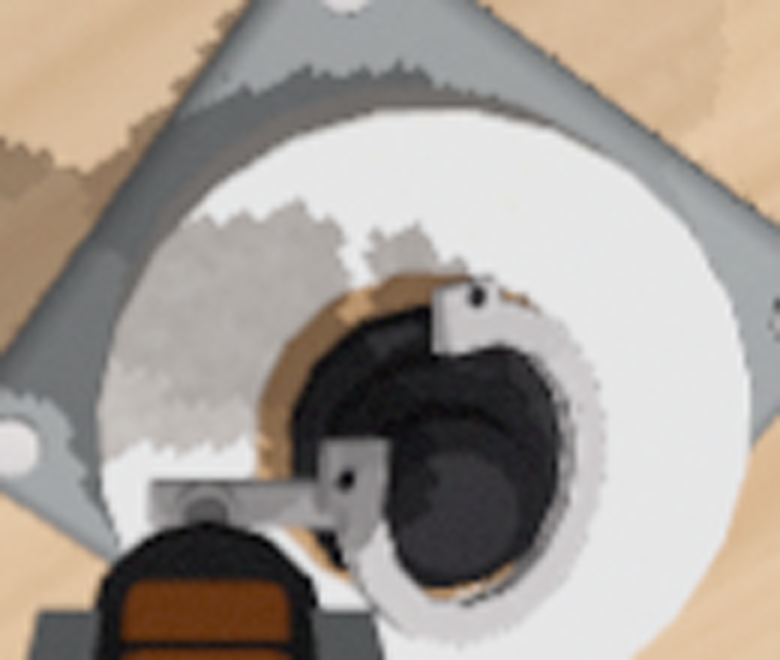

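Request:
send_rows:
  increments:
    - [[0, 0.003, -0.015, 0, 0, 0], [0, 0.003, -0.015, 0, 0, 0], [0, 0.003, -0.015, 0, 0, 0], [0, 0.003, -0.015, 0, 0, 0], [0, 0, 0, 0, 0, 0]]

```text
clock: 18.3
eef_pos: [0.4698, -0.094, 0.1259]
tool_rot: [0.294, 0.956, 0.0, 0.0]
ft_force: [0.3, 0.6, -0.5]
grip_width: 0.0132
```

```bash
python3 - <<'E'
from h import *
st2();
o,c,P=snap("wrist"); st2(); crop(c,230,130,130,110,6,"s.png")
W=cloud(c,P)
def at(x,y): 
    u,v=int(round(230+x/6)),int(round(130+y/6)); return np.median(W[v-1:v+2,u-1:u+2].reshape(-1,3),0).round(4)
for n,xy in dict(R=(370,460),R2=(340,520),L=(480,300),L2=(460,330),back=(580,480)).items(): print(n,at(*xy))
E
```

```text
t 18.3 z 0.1259 tool xy rel C [ 0.0006 -0.0257] tool-f [0.08 0.67 0.51] tool-m [ 0.076 -0.018  0.035] tz [ 0. -0. -1.]
t 18.35 z 0.1258 tool xy rel C [ 0.0006 -0.0257] tool-f [0.46 0.36 0.51] tool-m [ 0.037  0.023 -0.05 ] tz [ 0.  0. -1.]
R [ 0.4749 -0.0761  0.0685]
R2 [ 0.4796 -0.0826  0.0673]
L [ 0.4694 -0.0575  0.0579]
L2 [ 0.4707 -0.0608  0.0594]
back [ 0.4978 -0.0591  0.0459]
```

View pics/s.png

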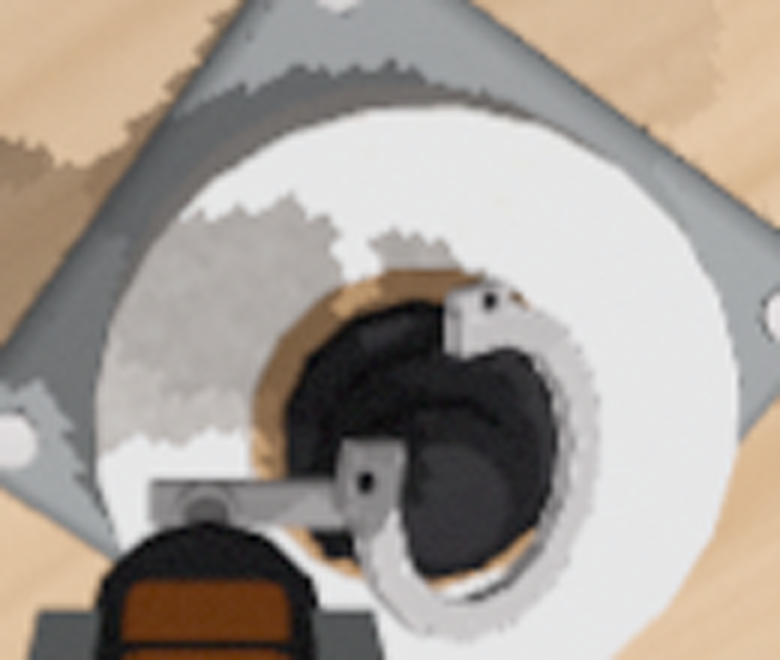

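Request:
send_rows:
  increments:
    - [[0, 0, 0.03, 0, 0, 0], [0, 0, 0.03, 0, 0, 0], [0, 0, 0.03, 0, 0, 0], [0, 0, 0, 0, 0, 0]]

```text
clock: 18.85
eef_pos: [0.4696, -0.094, 0.1211]
tool_rot: [0.294, 0.956, -0.0, -0.0]
ft_force: [0.5, 0.8, -1.1]
grip_width: 0.0129
```

```bash
python3 - <<'E'
from h import *
st2();
o,c,P=snap("wrist"); st2(); crop(c,230,130,130,110,6,"t.png")
W=cloud(c,P)
def at(x,y): 
    u,v=int(round(230+x/6)),int(round(130+y/6)); return np.median(W[v-1:v+2,u-1:u+2].reshape(-1,3),0).round(4)
for n,xy in dict(R=(370,460),R2=(340,520),L=(480,300),L2=(460,330),back=(580,480)).items(): print(n,at(*xy))
E
```

```text
t 18.85 z 0.1211 tool xy rel C [ 0.0009 -0.0258] tool-f [0.05 0.93 1.15] tool-m [-0.005 -0.017 -0.015] tz [-0.  0. -1.]
t 18.9 z 0.1212 tool xy rel C [ 0.0008 -0.0258] tool-f [-0.    0.51  0.58] tool-m [ 0.007  0.031 -0.018] tz [-0.  0. -1.]
R [ 0.4739 -0.0756  0.0668]
R2 [ 0.4766 -0.0815  0.0698]
L [ 0.4682 -0.0574  0.0562]
L2 [ 0.4695 -0.0607  0.0582]
back [ 0.4954 -0.0589  0.0475]
```

View pics/t.png

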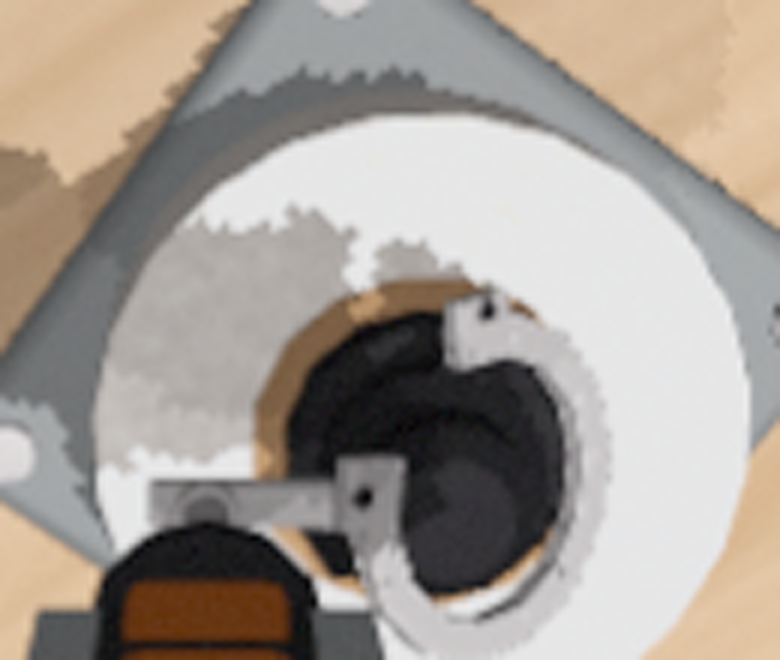

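Request:
send_rows:
  increments:
    - [[0, 0, 0.02, 0, 0, 0], [0, -0.05, 0, 0, 0, 0], [0, -0.1, 0, 0, 0, 0], [0, -0.2, 0, 0, 0, 0], [0, -0.3, 0, 0, 0, 0], [0, -0.3, -0.1, 0, 0, 0], [0, 0, -0.4, 0, 0, 0], [0, 0, -0.4, 0, 0, 0]]

```text
clock: 19.9
eef_pos: [0.4422, -0.1343, 0.166]
tool_rot: [0.295, 0.955, -0.0, -0.0]
ft_force: [0.2, 0.5, -0.6]
grip_width: 0.0131
```

```bash
python3 - <<'E'
from h import *
st2();
o,c,P=snap("wrist"); st(); crop(c,230,80,260,220,3,"u.png")
W=cloud(c,P);np.savez("u.npz",W=W,z=c["z_map"],P=P,col=c["color"])
E
```

```text
t 19.9 z 0.166 tool xy rel C [ 0.0007 -0.0746] tool-f [0.13 0.55 0.56] tool-m [-0.02  -0.016  0.014] tz [-0. -0. -1.]
t 19.95 p [ 0.444  -0.1347  0.1688] az 145.68 z [ 0.005 -0.001 -1.   ] f [-0.23 -1.06  1.3 ] m [ 0.008 -0.08  -0.001] w 0.013
```

View pics/u.png

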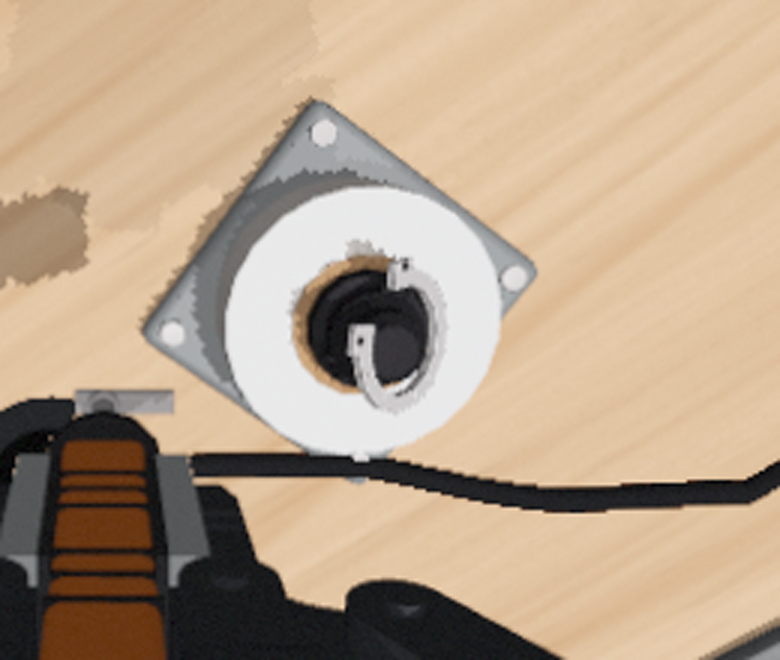

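```bash
python3 - <<'E'
from h import *
o,c,P=snap("wrist");M=c["mount"]; st()
n=cv2.undistortPoints(np.array([(230+x/3-.33,80+y/3-.33) for x,y in((173,391),(173,413),(76,391),(76,410))]).reshape(-1,1,2),c["intrinsics"],c["dist"]).reshape(-1,2)
dd=np.c_[n,np.ones(4)]@M[:3,:3].T; print((M[:3,3]+dd*((.0589-M[2,3])/dd[:,2])[:,None]).round(4))
W=cloud(c,P);q=(W-o["eef_pos"])@R.from_quat(o["tool_rot"]).as_matrix()
sel=(q[...,2]>.05)&(q[...,2]<.07)&(abs(q[...,0])<.02)&(abs(q[...,1])<.03)&(c["z_map"]>0)
s=q[sel];print(len(s),s.min(0).round(4),s.max(0).round(4))
for lo,hi in((-.005,-.002),(.006,.010),(.011,.015)):
    k=s[(s[:,1]>lo)&(s[:,1]<hi)&(s[:,2]<.063)]; print(lo,len(k),np.median(k,0).round(4))
plan([.591,-.2737,.175],az_rot(104.15),8)
E
```

```text
t 20.0 p [ 0.4442 -0.1346  0.1677] az 145.69 z [ 0.005 -0.002 -1.   ] f [ 1.02 -0.47 -0.24] m [ 0.021 -0.051 -0.033] w 0.0127
[[ 0.0033  0.0149  0.0589]
 [-0.0017  0.015   0.0589]
 [ 0.0033 -0.0058  0.0589]
 [-0.001  -0.0059  0.0589]]
273 [-0.0026 -0.0059  0.0501] [0.0038 0.0149 0.0617]
-0.005 33 [ 0.0014 -0.0039  0.0584]
0.006 54 [0.0007 0.008  0.0589]
0.011 53 [0.0006 0.0129 0.059 ]
from [ 0.4442 -0.1346  0.1677] clock 20.0
[[-0.499, -0.08, -0.016, 0.002, 0.003, 0.519], [-0.505, -0.035, -0.016, 0.002, 0.003, 0.519], [-0.505, 0.011, -0.017, 0.002, 0.003, 0.519], [-0.503, 0.056, -0.017, 0.002, 0.003, 0.519], [-0.495, 0.102, -0.017, 0.002, 0.003, 0.519], [-0.484, 0.146, -0.017, 0.002, 0.003, 0.519], [-0.469, 0.189, -0.018, 0.002, 0.003, 0.519], [-0.45, 0.231, -0.018, 0.002, 0.003, 0.519]]
max [0.505 0.231 0.018 0.002 0.003 0.519]
```

Request:
send_rows:
  increments:
    - [[-0.5, -0.08, -0.02, 0, 0, 0.52], [-0.5, -0.035, -0.02, 0, 0, 0.52], [-0.5, 0.01, -0.02, 0, 0, 0.52], [-0.5, 0.055, -0.02, 0, 0, 0.52], [-0.5, 0.1, -0.02, 0, 0, 0.52], [-0.48, 0.145, -0.02, 0, 0, 0.52], [-0.47, 0.19, -0.02, 0, 0, 0.52], [-0.45, 0.23, -0.02, 0, 0, 0.52]]

```text
clock: 21.0
eef_pos: [0.5891, -0.2731, 0.1722]
tool_rot: [0.616, 0.788, -0.0, -0.001]
ft_force: [1.0, 0.6, -0.1]
grip_width: 0.0133
```

Request:
send_rows:
  increments:
    - [[0, 0, 0, 0, 0, 0], [0, 0, 0, 0, 0, 0], [0, 0, 0, 0, 0, 0]]

```text
clock: 21.38
eef_pos: [0.5886, -0.2715, 0.1732]
tool_rot: [0.614, 0.789, -0.0, -0.001]
ft_force: [0.9, -0.8, 0.0]
grip_width: 0.013
```

```bash
python3 - <<'E'
from h import *
plan([.591,-.2737,.14],az_rot(104.15),1)
o,c,P=snap("wrist");st(); crop(c,150,100,260,240,2.4,"v.png")
E
```

```text
from [ 0.5886 -0.2715  0.1732] clock 21.38
[[-0.055, 0.037, 0.663, -0.004, -0.004, 0.006]]
max [0.055 0.037 0.663 0.004 0.004 0.006]
t 21.43 p [ 0.5888 -0.2716  0.1734] az 104.2 z [-0.  0. -1.] f [-0.04  0.49 -0.4 ] m [-0.02  -0.041  0.017] w 0.013
```

View pics/v.png

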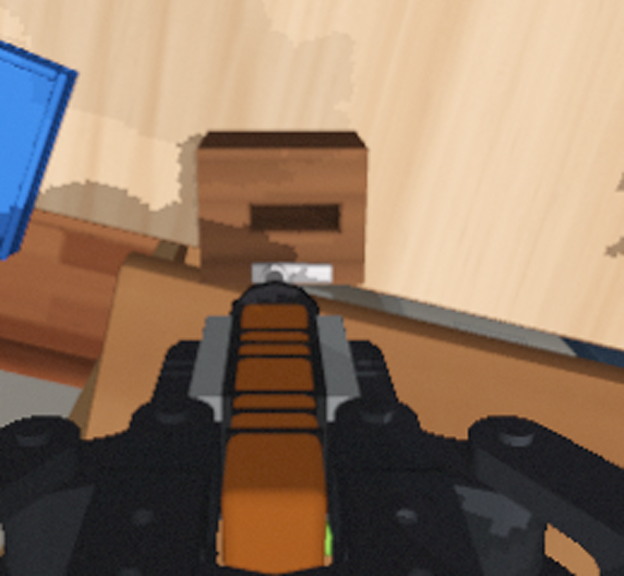

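Request:
send_rows:
  increments:
    - [[-0.05, 0.035, 0.3, 0, 0, 0], [0, 0, 0.3, 0, 0, 0], [0, 0, 0, 0, 0, 0], [0, 0, 0, 0, 0, 0], [0, 0, 0, 0, 0, 0]]

```text
clock: 22.05
eef_pos: [0.592, -0.2743, 0.1439]
tool_rot: [0.615, 0.789, 0.0, 0.001]
ft_force: [0.1, -0.2, -0.6]
grip_width: 0.0131
```

```bash
python3 - <<'E'
from h import *
plan([.591,-.2737,.0705],az_rot(104.15),1); st()
E
```

```text
from [ 0.592  -0.2743  0.1439] clock 22.05
[[0.017, -0.018, 1.467, 0.005, 0.004, 0.001]]
max [1.700e-02 1.800e-02 1.467e+00 5.000e-03 4.000e-03 1.000e-03]
t 22.05 p [ 0.592  -0.2743  0.1439] az 104.16 z [ 0.001 -0.    -1.   ] f [ 0.12 -0.19 -0.61] m [0.022 0.    0.021] w 0.0131
```

Request:
send_rows:
  increments:
    - [[0.015, -0.018, 0.2, 0, 0, 0], [0, 0, 0.2, 0, 0, 0], [0, 0, 0.2, 0, 0, 0], [0, 0, 0, 0, 0, 0], [0, 0, 0, 0, 0, 0]]

```text
clock: 22.68
eef_pos: [0.5907, -0.2737, 0.1133]
tool_rot: [0.615, 0.789, -0.0, 0.0]
ft_force: [-0.6, -0.0, -0.5]
grip_width: 0.0135
```

```bash
python3 - <<'E'
from h import *
plan([.591,-.2737,.0705],az_rot(104.15),1); st()
o,c,P=snap("wrist");st(); crop(c,200,120,130,110,6,"w.png")
E
```

```text
from [ 0.5907 -0.2737  0.1133] clock 22.68
[[-0.002, 0.006, 0.855, -0.0, 0.0, 0.0]]
max [0.002 0.006 0.855 0.    0.    0.   ]
t 22.68 p [ 0.5907 -0.2737  0.1133] az 104.15 z [-0. -0. -1.] f [-0.58 -0.   -0.5 ] m [-0.024  0.071 -0.061] w 0.0135
t 22.73 p [ 0.5909 -0.2737  0.1136] az 104.15 z [ 0.001 -0.    -1.   ] f [-0.33  0.17 -1.02] m [-0.013 -0.032  0.075] w 0.013
```

View pics/w.png

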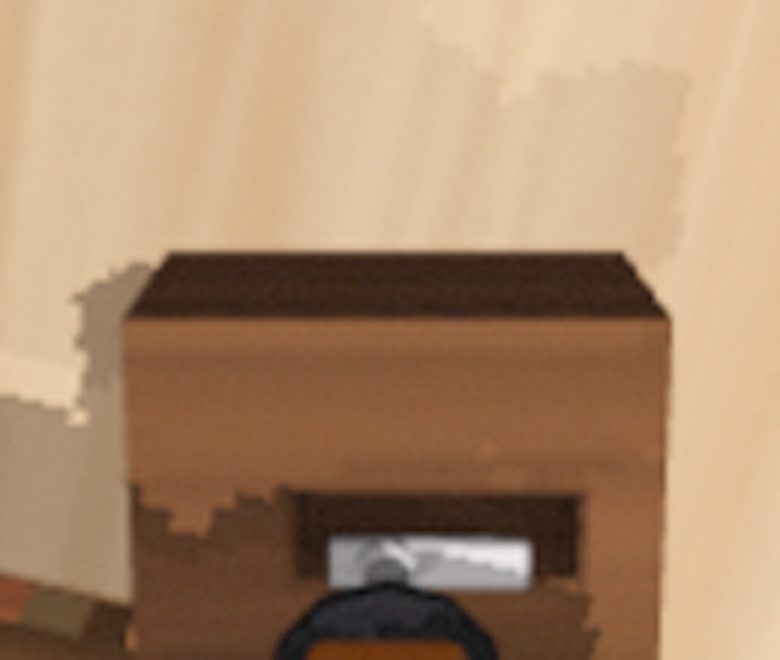

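Request:
send_rows:
  increments:
    - [[0, 0.003, 0.15, 0, 0, 0], [0, 0, 0.2, 0, 0, 0], [0, 0, 0.2, 0, 0, 0], [0, 0, 0.2, 0, 0, 0], [0, 0, 0.06, 0, 0, 0], [0, 0, 0, 0, 0, 0], [0, 0, 0, 0, 0, 0]]

```text
clock: 23.6
eef_pos: [0.5911, -0.2737, 0.0732]
tool_rot: [0.615, 0.789, 0.0, 0.0]
ft_force: [0.3, -0.1, -0.8]
grip_width: 0.0135
```

```bash
python3 - <<'E'
from h import *
plan([.591,-.2737,.07],az_rot(104.15),1); st()
E
```

```text
from [ 0.5911 -0.2737  0.0732] clock 23.6
[[0.001, -0.001, 0.065, 0.004, 0.003, 0.0]]
max [0.001 0.001 0.065 0.004 0.003 0.   ]
t 23.6 p [ 0.5911 -0.2737  0.0732] az 104.15 z [ 0.001 -0.    -1.   ] f [ 0.34 -0.09 -0.84] m [-0.018 -0.044  0.022] w 0.0135
```

Request:
send_rows:
  increments:
    - [[0, 0, 0.03, 0, 0, 0], [0, 0, 0.03, 0, 0, 0], [0, 0, 0, 0, 0, 0], [0, 0, 0, 0, 0, 0]]

```text
clock: 24.1
eef_pos: [0.5908, -0.2736, 0.0699]
tool_rot: [0.615, 0.789, 0.0, 0.0]
ft_force: [0.2, 0.7, -0.2]
grip_width: 0.0132
```

```bash
python3 - <<'E'
from h import *
st()
E
```

```text
t 24.1 p [ 0.5908 -0.2736  0.0699] az 104.15 z [ 0. -0. -1.] f [ 0.17  0.66 -0.18] m [-0.009 -0.006  0.002] w 0.0132
```

Request:
send_rows:
  increments:
    - [[0, 0, 0, 0, 0, 0], [0, 0, 0, 0, 0, 0], [0, 0, 0, 0, 0, 0], [0, 0, 0, 0, 0, 0], [0, 0, 0, 0, 0, 0]]
  grip: 0

```text
clock: 24.72
eef_pos: [0.5907, -0.2736, 0.0698]
tool_rot: [0.615, 0.789, -0.0, -0.0]
ft_force: [0.3, -0.1, -0.1]
grip_width: 0.0851
```

Request:
send_rows:
  increments:
    - [[0, 0, -0.15, 0, 0, 0], [0, 0, -0.4, 0, 0, 0], [0, 0, -0.5, 0, 0, 0], [0, 0, -0.6, 0, 0, 0], [0, 0, -0.6, 0, 0, 0], [0, 0, 0, 0, 0, 0]]

```text
clock: 25.48
eef_pos: [0.5926, -0.2745, 0.1864]
tool_rot: [0.615, 0.789, 0.001, 0.004]
ft_force: [1.0, -0.2, -1.0]
grip_width: 0.0854
```

```bash
python3 - <<'E'
from h import *
st()
o,c,P=snap("wrist");st(); crop(c,150,60,260,240,2.4,"x.png")
o,c,P=snap("scene"); crop(c,200,120,160,120,5,"x2.png")
E
```

```text
t 25.48 p [ 0.5926 -0.2745  0.1864] az 104.15 z [ 0.007 -0.003 -1.   ] f [ 1.01 -0.19 -0.99] m [0.001 0.047 0.005] w 0.0854
t 25.52 p [ 0.5916 -0.274   0.1842] az 104.15 z [ 0.003 -0.002 -1.   ] f [-0.25  1.07 -0.52] m [ 0.047 -0.008  0.003] w 0.0857
```

View pics/x.png

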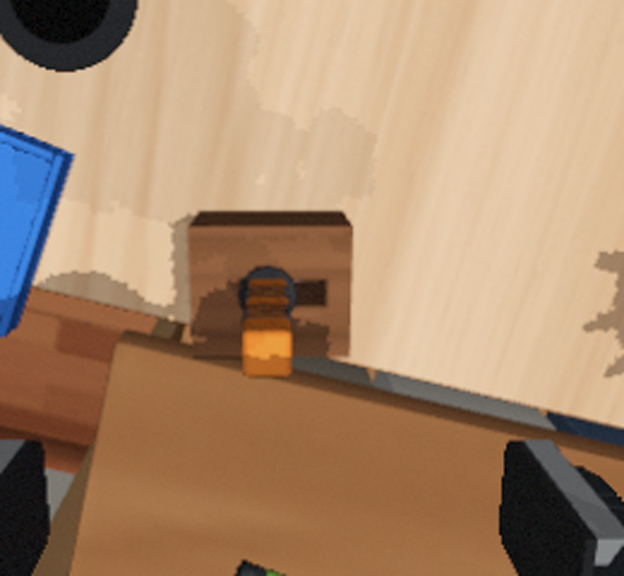

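View pics/x2.png

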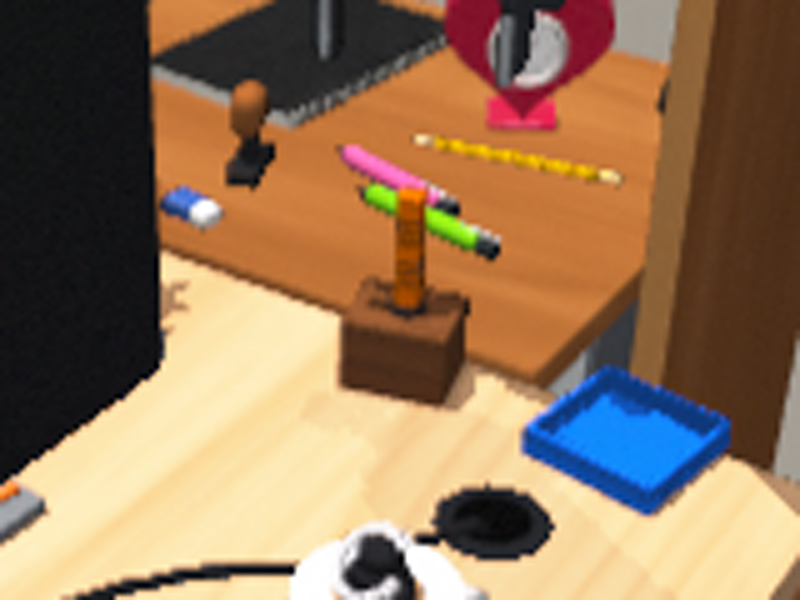

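```bash
python3 - <<'E'
from h import *
a=plan([.485,-.073,.20],az_rot(170),8); 
plan([.485,-.073,.20],az_rot(236),8,[.485,-.073,.20],az_rot(170))
E
```

```text
from [ 0.5908 -0.2736  0.1826] clock 25.57
[[0.551, -0.134, -0.044, 0.0, 0.0, -0.823], [0.564, -0.053, -0.044, 0.0, 0.0, -0.823], [0.567, 0.028, -0.044, 0.0, 0.0, -0.823], [0.556, 0.108, -0.044, 0.0, 0.0, -0.823], [0.535, 0.187, -0.043, 0.0, 0.0, -0.823], [0.503, 0.262, -0.044, 0.0, 0.0, -0.823], [0.46, 0.331, -0.044, 0.0, 0.0, -0.823], [0.408, 0.394, -0.044, 0.0, 0.0, -0.823]]
max [0.567 0.394 0.044 0.    0.    0.823]
from [ 0.485 -0.073  0.2  ] clock 25.57
[[0.0, 0.0, 0.0, 0.0, 0.0, -0.825], [0.0, 0.0, 0.0, 0.0, 0.0, -0.825], [0.0, 0.0, 0.0, 0.0, 0.0, -0.825], [0.0, 0.0, 0.0, 0.0, 0.0, -0.825], [0.0, 0.0, 0.0, 0.0, 0.0, -0.825], [0.0, 0.0, 0.0, 0.0, 0.0, -0.825], [0.0, 0.0, 0.0, 0.0, 0.0, -0.825], [0.0, 0.0, 0.0, 0.0, 0.0, -0.825]]
max [0.    0.    0.    0.    0.    0.825]
```

Request:
send_rows:
  increments:
    - [[0.55, -0.13, -0.04, 0, 0, -0.82], [0.56, -0.05, -0.04, 0, 0, -0.82], [0.57, 0.03, -0.04, 0, 0, -0.82], [0.56, 0.11, -0.04, 0, 0, -0.82], [0.53, 0.19, -0.04, 0, 0, -0.82], [0.5, 0.26, -0.04, 0, 0, -0.82], [0.46, 0.33, -0.04, 0, 0, -0.82], [0.41, 0.39, -0.04, 0, 0, -0.82]]

```text
clock: 26.58
eef_pos: [0.4844, -0.072, 0.1969]
tool_rot: [0.087, 0.996, 0.0, -0.001]
ft_force: [1.5, 0.2, 0.4]
grip_width: 0.0853
```

Request:
send_rows:
  increments:
    - [[0, 0, 0, 0, 0, -0.8], [0, 0, 0, 0, 0, -0.8], [0, 0, 0, 0, 0, -0.8], [0, 0, 0, 0, 0, -0.8], [0, 0, 0, 0, 0, -0.8], [0, 0, 0, 0, 0, -0.8], [0, 0, 0, 0, 0, -0.8], [0, 0, 0, 0, 0, -0.8]]

```text
clock: 27.58
eef_pos: [0.4848, -0.0728, 0.1968]
tool_rot: [-0.454, 0.891, 0.001, -0.001]
ft_force: [-0.0, -0.1, 0.1]
grip_width: 0.0854
```

Request:
send_rows:
  increments:
    - [[0, 0, 0, 0, 0, 0], [0, 0, 0, 0, 0, 0], [0, 0, 0, 0, 0, 0]]

```text
clock: 27.95
eef_pos: [0.4857, -0.0729, 0.198]
tool_rot: [-0.452, 0.892, 0.0, -0.0]
ft_force: [1.0, 0.3, -0.7]
grip_width: 0.0854
```

```bash
python3 - <<'E'
from h import *
st()
o,c,P=snap("wrist");st(); crop(c,200,90,130,110,6,"y.png"); crop(c,0,0,512,384,1.2,"y0.png")
np.savez("y.npz",W=cloud(c,P),z=c["z_map"],P=P,col=c["color"])
E
```

```text
t 27.95 p [ 0.4857 -0.0729  0.198 ] az -126.31 z [-0.001  0.    -1.   ] f [ 0.97  0.25 -0.73] m [-0.038 -0.037  0.002] w 0.0854
t 28.0 p [ 0.4858 -0.0729  0.1981] az -126.29 z [-0.  0. -1.] f [-0.12 -0.6   0.25] m [0.017 0.036 0.045] w 0.0854
```

View pics/y0.png

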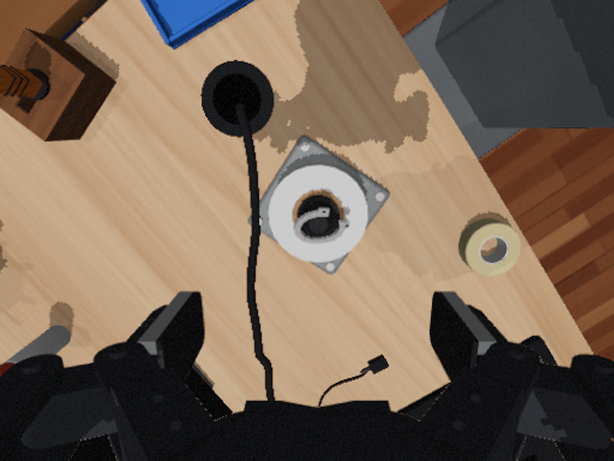

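View pics/y.png

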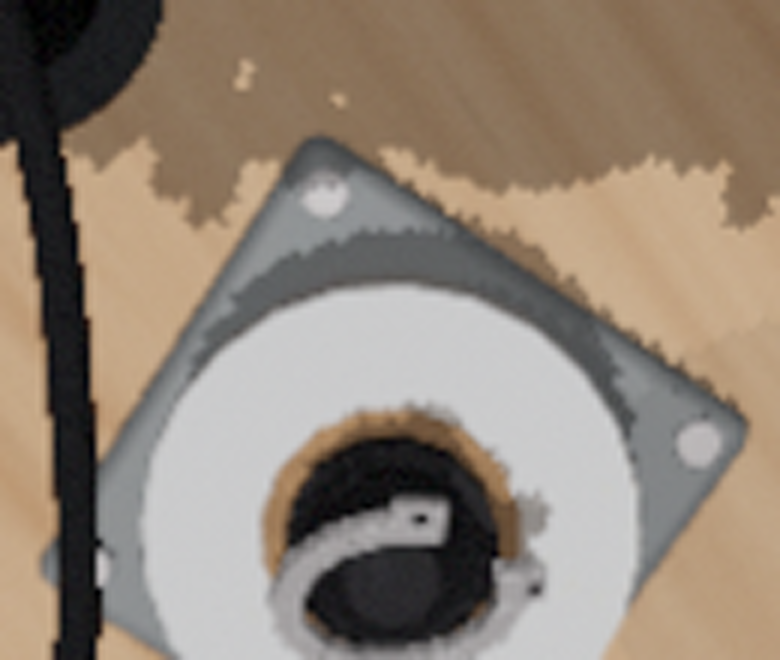

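```bash
python3 - <<'E'
from h import *
d=np.load("y.npz");W=d["W"];col=d["col"];hsv=cv2.cvtColor(col,cv2.COLOR_RGB2HSV)
m=(d["z"]>0)&(hsv[...,2]>90)&(hsv[...,1]<60)&(np.hypot(W[...,0]-.485,W[...,1]+.073)<.03)&(W[...,2]>.0415)
p=W[m]; print(len(p),p.min(0).round(4),p.max(0).round(4))
# robust plane
rng=np.random.default_rng(0);best=0
for _ in range(2000):
    a,b,c3=p[rng.choice(len(p),3,False)];n=np.cross(b-a,c3-a);L=np.linalg.norm(n)
    if L<1e-7: continue
    n/=L;k=abs((p-a)@n)<.0012
    if k.sum()>best and abs(n[2])>.6: best=k.sum();kk=k
q=p[kk];c0=q.mean(0);n=np.linalg.svd(q-c0)[2][2];n*=np.sign(n[2]);print(best,c0.round(4),n.round(3),"tilt",np.degrees(np.arccos(n[2])).round(1),"up az",np.degrees(np.arctan2(-n[1],-n[0])).round(1))
# circle fit in plane (outer/inner): top face centre
e1=np.cross(n,[0,0,1]);e1/=np.linalg.norm(e1);e2=np.cross(n,e1)
u=(q-c0)@np.c_[e1,e2]
from scipy.optimize import least_squares
r=least_squares(lambda v:np.maximum(0,np.hypot(*(u-v).T)-.0195)+np.maximum(0,.0146-np.hypot(*(u-v).T)),[0,0],loss='soft_l1',f_scale=.0005)
C=c0+r.x[0]*e1+r.x[1]*e2-n*.0015;print("ring centre",C.round(4),"e1 az",np.degrees(np.arctan2(e1[1],e1[0])).round(1))
rad=np.hypot(*(u-r.x).T);print(np.percentile(rad,[2,50,98]).round(4))
for s in(-1,1): print("side",(C+s*.0195*e1).round(4))
print("low/high",(C+.0195*e2).round(4),(C-.0195*e2).round(4))
E
```

```text
529 [ 0.4666 -0.0848  0.0431] [ 0.5054 -0.0514  0.0714]
422 [ 0.488  -0.0685  0.057 ] [0.292 0.557 0.777] tilt 39.0 up az -117.7
ring centre [ 0.486  -0.0686  0.0559] e1 az -27.7
[0.0142 0.0174 0.0212]
side [ 0.4687 -0.0596  0.0559]
side [ 0.5033 -0.0777  0.0559]
low/high [ 0.493  -0.0552  0.0436] [ 0.479  -0.082   0.0682]
```

```bash
python3 - <<'E'
from h import *
plan([.486,-.0686,.12],az_rot(-117.7),3)
E
```

```text
from [ 0.4858 -0.0729  0.1981] clock 28.0
[[-0.024, 0.016, 0.521, 0.001, -0.0, -0.286], [-0.025, 0.015, 0.521, 0.001, -0.0, -0.286], [-0.025, 0.013, 0.521, 0.001, -0.0, -0.286]]
max [0.025 0.016 0.521 0.001 0.    0.286]
```

Request:
send_rows:
  increments:
    - [[-0.025, 0.015, 0.5, 0, 0, -0.29], [-0.025, 0.015, 0.5, 0, 0, -0.29], [-0.025, 0.015, 0.5, 0, 0, -0.28], [0, 0, 0, 0, 0, 0], [0, 0, 0, 0, 0, 0], [0, 0, 0, 0, 0, 0]]

```text
clock: 28.75
eef_pos: [0.4871, -0.0688, 0.1246]
tool_rot: [-0.517, 0.856, -0.001, 0.001]
ft_force: [0.1, -0.0, 0.5]
grip_width: 0.0855
```

```bash
python3 - <<'E'
from h import *
st();plan([.486,-.0686,.048],az_rot(-117.7),1)
o,c,P=snap("wrist");st(); crop(c,100,50,330,300,2,"z.png")
W=cloud(c,P);q=(W-o["eef_pos"])@R.from_quat(o["tool_rot"]).as_matrix();hsv=cv2.cvtColor(c["color"],cv2.COLOR_RGB2HSV)
m=(c["z_map"]>0)&(hsv[...,2]>90)&(hsv[...,1]<60)&(np.hypot(q[...,0],q[...,1])<.03)&(W[...,2]>.0415)
s=q[m];w=W[m];print(len(s),np.percentile(s[:,1],[1,99]).round(4),np.percentile(s[:,0],[1,99]).round(4),np.percentile(w[:,2],[1,99]).round(4))
for a,b in((1,3),(97,99)):
    lo,hi=np.percentile(s[:,1],[a,b]);k=w[(s[:,1]>lo-.001)&(s[:,1]<hi+.001)];print(np.median(k,0).round(4))
E
```

```text
t 28.75 p [ 0.4871 -0.0688  0.1246] az -117.68 z [ 0.003 -0.    -1.   ] f [ 0.15 -0.04  0.5 ] m [-0.081 -0.019  0.   ] w 0.0855
from [ 0.4871 -0.0688  0.1246] clock 28.75
[[0.008, 0.026, 1.532, -0.014, 0.005, 0.002]]
max [0.008 0.026 1.532 0.014 0.005 0.002]
t 28.8 p [ 0.487  -0.0688  0.1245] az -117.67 z [ 0.002 -0.    -1.   ] f [ 0.4  -0.72 -0.08] m [-0.019 -0.04  -0.007] w 0.0853
882 [-0.0176  0.0217] [-0.0154  0.0165] [0.0442 0.07  ]
[ 0.5025 -0.0768  0.0574]
[ 0.4687 -0.0595  0.0571]
```

View pics/z.png

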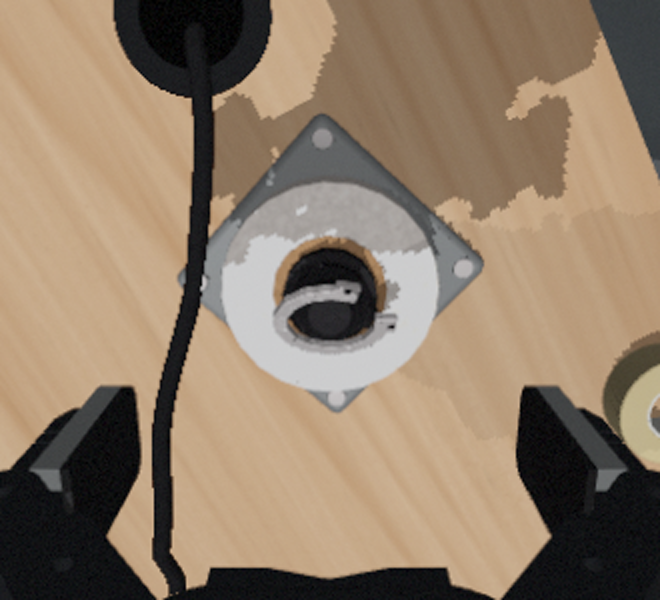

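Request:
send_rows:
  increments:
    - [[0.005, 0.05, 0.4, 0, 0, 0], [0, 0, 0.4, 0, 0, 0], [0, 0, 0.35, 0, 0, 0], [0, 0, 0.2, 0, 0, 0], [0, 0, 0.1, 0, 0, 0], [0, 0, 0, 0, 0, 0], [0, 0, 0, 0, 0, 0]]

```text
clock: 29.68
eef_pos: [0.4843, -0.0677, 0.0514]
tool_rot: [-0.518, 0.856, -0.0, 0.0]
ft_force: [0.2, -0.4, 0.1]
grip_width: 0.0855
```

```bash
python3 - <<'E'
from h import *
st();plan([.485,-.068,.048],az_rot(-117.7),1)
o,c,P=snap("wrist");st(); crop(c,100,50,330,300,2,"aa.png")
E
```

```text
t 29.68 p [ 0.4843 -0.0677  0.0514] az -117.65 z [ 0.001 -0.    -1.   ] f [ 0.21 -0.4   0.12] m [ 0.003 -0.03   0.014] w 0.0855
from [ 0.4843 -0.0677  0.0514] clock 29.68
[[-0.002, -0.015, 0.068, -0.006, 0.002, 0.005]]
max [0.002 0.015 0.068 0.006 0.002 0.005]
t 29.73 p [ 0.4843 -0.0677  0.0514] az -117.65 z [ 0.001 -0.    -1.   ] f [-0.66  0.38  0.04] m [-0.056 -0.003  0.033] w 0.0854
```

View pics/aa.png

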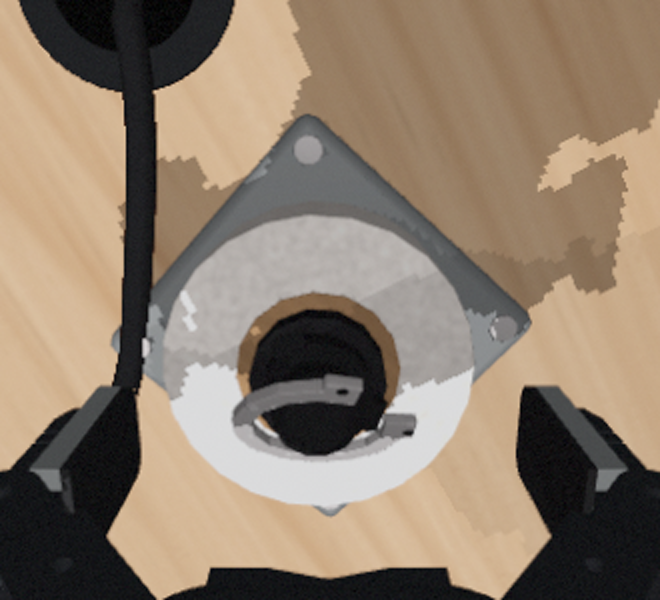

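Request:
send_rows:
  increments:
    - [[0, -0.01, 0.05, 0, 0, 0], [0, 0, 0, 0, 0, 0], [0, 0, 0, 0, 0, 0]]

```text
clock: 30.1
eef_pos: [0.4842, -0.0679, 0.0483]
tool_rot: [-0.518, 0.856, 0.0, -0.0]
ft_force: [-0.6, 0.6, -0.1]
grip_width: 0.0854
```

Request:
send_rows:
  increments:
    - [[0, 0, 0, 0, 0, 0], [0, 0, 0, 0, 0, 0], [0, 0, 0, 0, 0, 0], [0, 0, 0, 0, 0, 0], [0, 0, 0, 0, 0, 0]]
  grip: 1

```text
clock: 30.72
eef_pos: [0.485, -0.0684, 0.0488]
tool_rot: [-0.518, 0.856, -0.001, 0.0]
ft_force: [1.1, -3.0, 3.8]
grip_width: 0.0366
```

```bash
python3 - <<'E'
from h import *
st();
o,c,P=snap("wrist");st(); crop(c,100,50,330,300,2,"ab.png")
E
```

```text
t 30.73 p [ 0.485  -0.0684  0.0488] az -117.66 z [ 0.002 -0.001 -1.   ] f [ 1.12 -3.03  3.76] m [-0.481 -0.142  0.028] w 0.0366
t 30.77 p [ 0.485  -0.0684  0.0488] az -117.67 z [ 0.002 -0.001 -1.   ] f [ 1.49 -2.05  3.56] m [-0.558 -0.192  0.009] w 0.0367
```

View pics/ab.png

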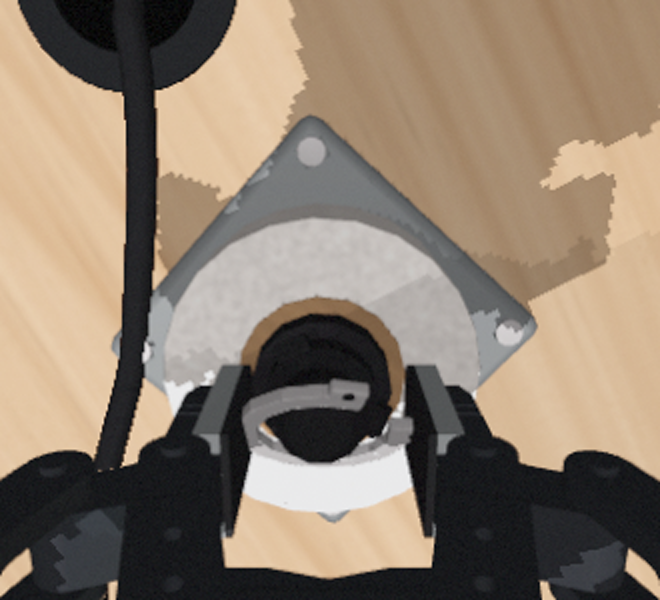

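Request:
send_rows:
  increments:
    - [[0, 0, -0.05, 0, 0, 0], [0, 0, -0.1, 0, 0, 0], [0, 0, -0.1, 0, 0, 0], [0, 0, -0.1, 0, 0, 0]]

```text
clock: 31.28
eef_pos: [0.4838, -0.0676, 0.066]
tool_rot: [-0.518, 0.856, 0.0, -0.0]
ft_force: [0.0, -1.1, 0.0]
grip_width: 0.0365
```

```bash
python3 - <<'E'
from h import *
st()
E
```

```text
t 31.27 p [ 0.4838 -0.0676  0.066 ] az -117.63 z [-0.001  0.    -1.   ] f [ 0.01 -1.09  0.  ] m [-0.002 -0.033  0.001] w 0.0365
```

Request:
send_rows:
  increments:
    - [[0, 0, -0.2, 0, 0, 0], [0, 0, -0.3, 0, 0, 0], [0, 0, -0.4, 0, 0, 0], [0, 0, -0.4, 0, 0, 0], [0, 0, -0.3, 0, 0, 0], [0, 0, 0, 0, 0, 0]]

```text
clock: 32.02
eef_pos: [0.4853, -0.068, 0.1475]
tool_rot: [-0.518, 0.856, -0.001, 0.001]
ft_force: [0.5, 0.1, -0.6]
grip_width: 0.0365
```

```bash
python3 - <<'E'
from h import *
st();
o,c,P=snap("wrist");st(); crop(c,100,50,330,300,2,"ac.png")
o,c,P=snap("top"); W=cloud(c,P); hsv=cv2.cvtColor(c["color"],cv2.COLOR_RGB2HSV)
h0=int(hsv[265,316,0]); blue=(abs(hsv[...,0].astype(int)-h0)<10)&(hsv[...,1]>150); blue[:,:280]=0;blue[:230]=0;blue[:,345:]=0;blue[300:]=0
b=cv2.connectedComponentsWithStats(blue.astype(np.uint8)); i=1+np.argmax(b[2][1:,4]); p=W[b[1]==i]
print(len(p),cv2.minAreaRect(p[:,:2].astype(np.float32)*1000),np.median(p[p[:,2]<.01],0))
E
```

```text
t 32.02 p [ 0.4853 -0.068   0.1475] az -117.65 z [ 0.003 -0.    -1.   ] f [ 0.53  0.11 -0.55] m [-0.006 -0.014 -0.002] w 0.0365
t 32.08 p [ 0.4846 -0.0679  0.1464] az -117.65 z [ 0.001 -0.    -1.   ] f [ 0.52 -0.29 -1.  ] m [-0.046  0.024  0.018] w 0.0364
1068 ((453.9423522949219, -227.35577392578125), (84.14940643310547, 191.6041259765625), 1.8691636323928833) [ 0.45556504 -0.28229635  0.00383024]
```

View pics/ac.png

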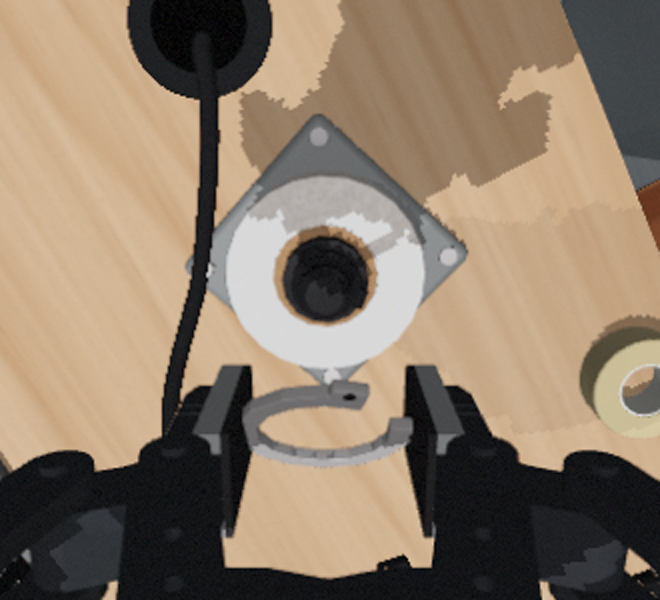

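```bash
python3 - <<'E'
from h import *
plan([.4556,-.2823,.14],az_rot(-144.3),8)
E
```

```text
from [ 0.484  -0.0678  0.1457] clock 32.12
[[0.508, -0.186, 0.014, 0.0, -0.0, 0.333], [0.496, -0.215, 0.014, 0.0, -0.0, 0.333], [0.483, -0.243, 0.014, 0.0, -0.0, 0.333], [0.468, -0.272, 0.014, 0.0, -0.0, 0.333], [0.451, -0.298, 0.015, 0.0, -0.0, 0.333], [0.434, -0.323, 0.014, 0.0, -0.0, 0.333], [0.413, -0.348, 0.014, 0.0, -0.0, 0.333], [0.393, -0.372, 0.014, 0.0, -0.0, 0.333]]
max [0.508 0.372 0.015 0.    0.    0.333]
```

Request:
send_rows:
  increments:
    - [[0.5, -0.19, 0.01, 0, 0, 0.33], [0.5, -0.21, 0.01, 0, 0, 0.33], [0.48, -0.24, 0.01, 0, 0, 0.33], [0.47, -0.27, 0.01, 0, 0, 0.33], [0.45, -0.3, 0.01, 0, 0, 0.33], [0.43, -0.32, 0.02, 0, 0, 0.33], [0.41, -0.35, 0.02, 0, 0, 0.33], [0.39, -0.37, 0.02, 0, 0, 0.34]]

```text
clock: 33.12
eef_pos: [0.4556, -0.282, 0.139]
tool_rot: [-0.307, 0.952, 0.001, -0.001]
ft_force: [0.1, -0.3, -0.5]
grip_width: 0.036
```

Request:
send_rows:
  increments:
    - [[0, 0, 0, 0, 0, 0], [0, 0, 0, 0, 0, 0], [0, 0, 0, 0, 0, 0]]

```text
clock: 33.5
eef_pos: [0.4564, -0.2805, 0.14]
tool_rot: [-0.309, 0.951, 0.0, -0.0]
ft_force: [0.3, 0.2, -0.4]
grip_width: 0.0363
```

```bash
python3 - <<'E'
from h import *
st();
o,c,P=snap("wrist");st(); crop(c,80,30,360,320,2,"ad.png")
W=cloud(c,P); hsv=cv2.cvtColor(c["color"],cv2.COLOR_RGB2HSV)
blue=(abs(hsv[...,0].astype(int)-108)<10)&(hsv[...,1]>140)&(c["z_map"]>0)
p=W[blue];top=p[(p[:,2]>.015)&(p[:,2]<.021)]
print(len(p),np.percentile(p[:,2],[2,50,98]).round(4),cv2.minAreaRect(top[:,:2].astype(np.float32)*1000), cv2.minAreaRect(p[:,:2].astype(np.float32)*1000))
E
```

```text
t 33.5 p [ 0.4564 -0.2805  0.14  ] az -144.06 z [-0.001  0.001 -1.   ] f [ 0.35  0.21 -0.43] m [ 0.006 -0.049  0.012] w 0.0363
t 33.55 p [ 0.4565 -0.2806  0.1402] az -144.06 z [-0.  0. -1.] f [-0.55  0.04 -0.88] m [ 0.01   0.005 -0.004] w 0.0367
8571 [0.0025 0.0042 0.0186] ((456.47943115234375, -279.9951171875), (78.98487091064453, 79.29994201660156), 81.9678955078125) ((549.46533203125, -351.822021484375), (102.01791381835938, 340.83526611328125), 53.426063537597656)
```

View pics/ad.png

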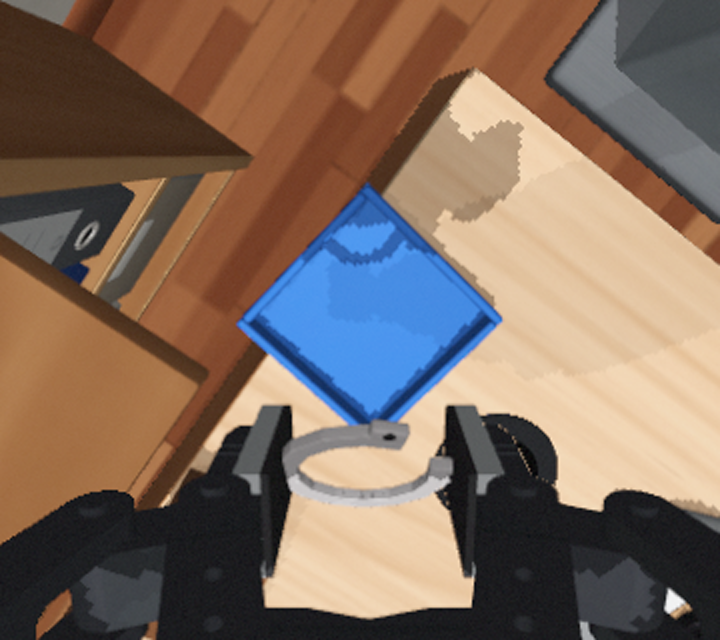

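Request:
send_rows:
  increments:
    - [[0, 0, 0.4, 0, 0, 0], [0, 0, 0.5, 0, 0, 0], [0, 0, 0.5, 0, 0, 0], [0, 0, 0.4, 0, 0, 0], [0, 0, 0.3, 0, 0, 0], [0, 0, 0.2, 0, 0, 0], [0, 0, 0, 0, 0, 0], [0, 0, 0, 0, 0, 0]]

```text
clock: 34.55
eef_pos: [0.457, -0.2818, 0.026]
tool_rot: [-0.308, 0.951, -0.0, 0.0]
ft_force: [-0.4, 0.3, -0.6]
grip_width: 0.0362
```

```bash
python3 - <<'E'
from h import *
st()
E
```

```text
t 34.55 p [ 0.457  -0.2818  0.026 ] az -144.14 z [ 0.001 -0.001 -1.   ] f [-0.4   0.29 -0.6 ] m [-0.045  0.042 -0.053] w 0.0362
```

Step down carefully until just above the floor.

Request:
send_rows:
  increments:
    - [[0, 0, 0.08, 0, 0, 0], [0, 0, 0.06, 0, 0, 0], [0, 0, 0.04, 0, 0, 0], [0, 0, 0, 0, 0, 0], [0, 0, 0, 0, 0, 0]]

```text
clock: 35.17
eef_pos: [0.4565, -0.2816, 0.0163]
tool_rot: [-0.308, 0.951, 0.0, -0.0]
ft_force: [0.2, 0.5, -1.0]
grip_width: 0.0365
```

```bash
python3 - <<'E'
from h import *
st()
o,c,P=snap("wrist");st(); crop(c,80,60,360,300,2,"ae.png")
E
```

```text
t 35.17 p [ 0.4565 -0.2816  0.0163] az -144.15 z [-0.  0. -1.] f [ 0.2   0.5  -1.01] m [ 0.03  -0.016 -0.019] w 0.0365
t 35.23 p [ 0.4565 -0.2816  0.0164] az -144.15 z [ 0. -0. -1.] f [-0.23 -0.25  0.06] m [-0.044  0.006  0.026] w 0.0364
```

View pics/ae.png

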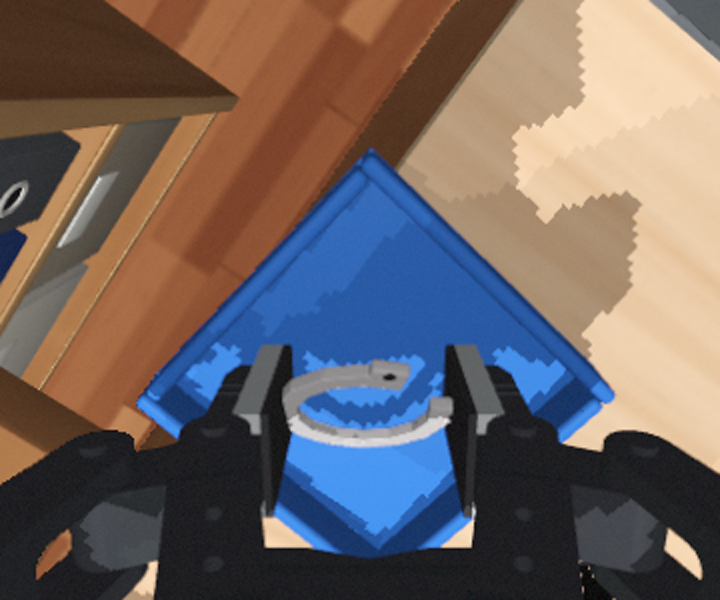

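Request:
send_rows:
  increments:
    - [[0, 0, 0.02, 0, 0, 0], [0, 0, 0.02, 0, 0, 0], [0, 0, 0, 0, 0, 0]]

```text
clock: 35.6
eef_pos: [0.4563, -0.2815, 0.0142]
tool_rot: [-0.308, 0.951, 0.0, -0.0]
ft_force: [-0.2, 0.7, -0.4]
grip_width: 0.0366
```

```bash
python3 - <<'E'
from h import *
st()
E
```

```text
t 35.6 p [ 0.4563 -0.2815  0.0142] az -144.15 z [-0.  0. -1.] f [-0.22  0.69 -0.42] m [ 0.    -0.002  0.006] w 0.0366
```

Request:
send_rows:
  increments:
    - [[0, 0, 0, 0, 0, 0], [0, 0, 0, 0, 0, 0], [0, 0, 0, 0, 0, 0], [0, 0, 0, 0, 0, 0]]
  grip: 0.42

```text
clock: 36.1
eef_pos: [0.4565, -0.2816, 0.0143]
tool_rot: [-0.308, 0.951, -0.0, 0.0]
ft_force: [0.6, 0.1, -0.2]
grip_width: 0.0499
```

```bash
python3 - <<'E'
from h import *
st()
o,c,P=snap("wrist");st(); crop(c,80,60,360,300,2,"af.png")
E
```

```text
t 36.1 p [ 0.4565 -0.2816  0.0143] az -144.14 z [ 0. -0. -1.] f [ 0.59  0.09 -0.21] m [0.052 0.008 0.005] w 0.0499
t 36.15 p [ 0.4565 -0.2816  0.0143] az -144.15 z [ 0. -0. -1.] f [-0.2   0.09 -0.44] m [-0.013  0.013  0.024] w 0.0498
```

View pics/af.png

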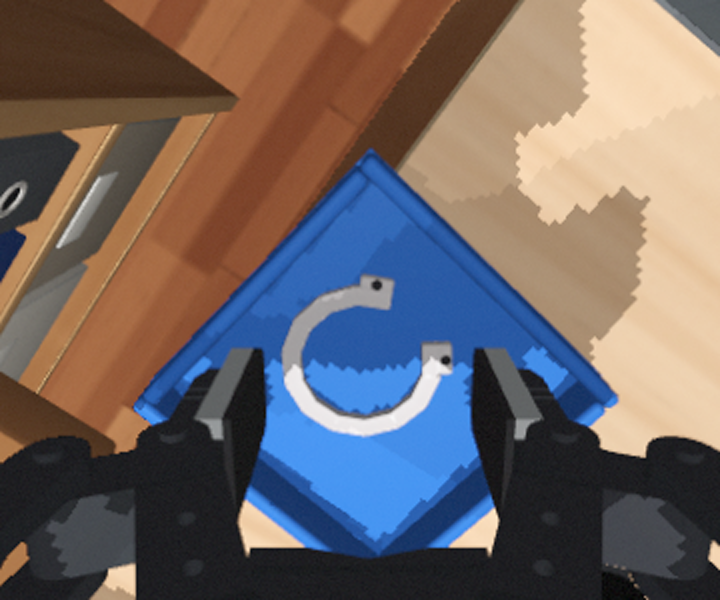

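Ring lies flat in the tray, clear of both pads. Raise straight up.

Request:
send_rows:
  increments:
    - [[0, 0, -0.2, 0, 0, 0], [0, 0, -0.5, 0, 0, 0], [0, 0, -0.8, 0, 0, 0], [0, 0, -0.9, 0, 0, 0], [0, 0, -0.8, 0, 0, 0], [0, 0, -0.2, 0, 0, 0], [0, 0, 0, 0, 0, 0], [0, 0, 0, 0, 0, 0]]

```text
clock: 37.15
eef_pos: [0.4555, -0.281, 0.1826]
tool_rot: [-0.308, 0.951, 0.001, -0.001]
ft_force: [1.3, 0.7, -0.4]
grip_width: 0.0499
```

```bash
python3 - <<'E'
from h import *
st()
o,c,P=snap("wrist");st(); crop(c,100,30,330,250,2,"ag.png")
W=cloud(c,P);hsv=cv2.cvtColor(c["color"],cv2.COLOR_RGB2HSV)
m=(np.hypot(W[...,0]-.4565,W[...,1]+.28)<.034)&(hsv[...,1]<70)&(hsv[...,2]>70)&(c["z_map"]>0)
p=W[m];print(len(p),np.percentile(p[:,2],[2,50,98]).round(4),p[:,:2].mean(0))
o,c,P=snap("top"); crop(c,100,50,260,260,2.3,"ah.png"); print(get_obs()["clock"])
E
```

```text
t 37.15 p [ 0.4555 -0.281   0.1826] az -144.15 z [-0.003  0.002 -1.   ] f [ 1.26  0.68 -0.45] m [ 0.016 -0.028 -0.001] w 0.0499
t 37.2 p [ 0.4554 -0.2809  0.1825] az -144.15 z [-0.003  0.002 -1.   ] f [0.09 0.08 0.06] m [ 0.026 -0.013  0.077] w 0.0497
1563 [0.0044 0.1941 0.2161] [ 0.44925431 -0.28701636]
37.25
```

View pics/ag.png

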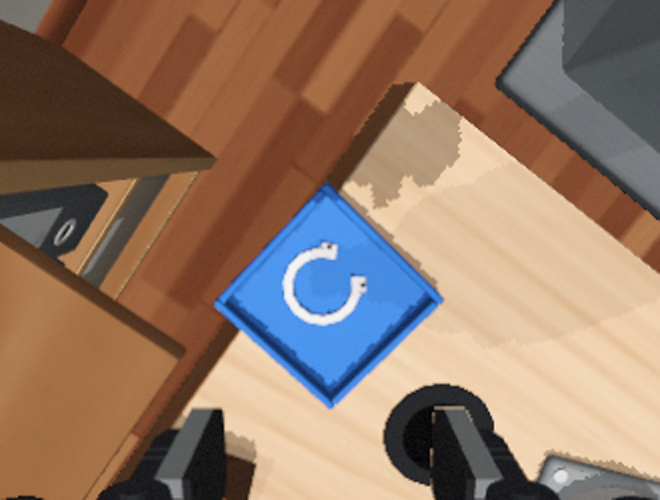

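View pics/ah.png

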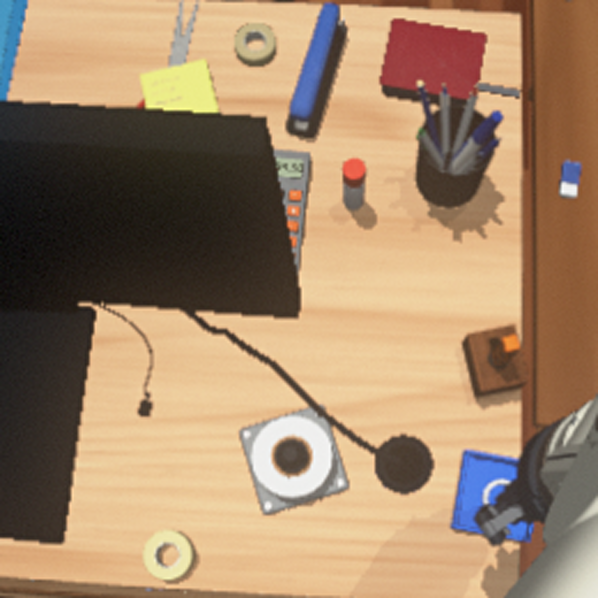

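```bash
python3 - <<'E'
from h import *
o,c,P=snap("wrist");W=cloud(c,P);hsv=cv2.cvtColor(c["color"],cv2.COLOR_RGB2HSV)
m=(np.hypot(W[...,0]-.4565,W[...,1]+.28)<.034)&(hsv[...,1]<70)&(hsv[...,2]>70)&(c["z_map"]>0)&(W[...,2]<.06)
p=W[m];print(len(p),np.percentile(p[:,2],[2,50,98]).round(4)); st()
print(job_done())
E
```

```text
517 [0.0034 0.0068 0.0084]
t 37.3 p [ 0.4556 -0.2811  0.1827] az -144.15 z [-0.003  0.002 -1.   ] f [-0.   -0.36  0.81] m [-0.002 -0.025 -0.016] w 0.0494
the job is handed in; nothing more can be done
None
```

The ring is out of the groove and lying flat in the blue tray, and the pick is standing back in its block. I handed the job in at about 37.3 s of the 72 s allowed.

- **Homing the foot:** I pushed the pick's foot under the right ear until the tip pressed on the collar. The force held at about 5.5 N for over 0.7 s. Single readings ranged from 4.5 to 6.6 N with about 1 N of noise.
- **Levering:** I then lifted the ear slowly. The highest force I read was about 6 N, below the 10 to 20 N you gave, so the true peak at the snap may have fallen between readings. Both ears came out: the right rose about 22 mm and the left about 11 mm. The fingers touched the ring only after that.
- **Pick:** It went back at the pose where I first gripped it, and the pictures show it upright in the slot. Its foot had not slipped in the grip.
- **Ring:** I gripped it across its lean of about 39°, lifted it off and released it just above the tray floor. The last picture shows it lying near the middle of the tray. Its surface measured about 7 mm high, which fits a 3 mm ring on the 4 mm floor.
- **Other things on the desk:** In the last top picture they stand where they were, though the monitor hides part of the calculator. The gripper was clear of everything.

No check failed. One depth reading of the right ear during the lift was clearly wrong (87 mm), so I ignored it and measured again.

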